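# Set up the knock-down tray and pack the push pads

## Robot

A 7-joint arm with a two-finger parallel gripper is mounted at the origin on the work surface; the furniture and walls round the work are solid. World frame = base frame: x ahead of the robot, y to its left, z up, the work surface at z = 0. Lengths are in m, angles in degrees, forces in N, time in s.
With the tool pointing down it reaches from about 0.425 to 0.875 m from the base axis. Payload 4.7 kg.
Tool frame: the origin (TCP) lies at the very end of the fingers, on their centre line; the grasp point (between the pads) lies 19 mm behind it; z points along the fingers, y is the line along which they close (so a half turn about z gives the same grasp; the last joint's range is limited). The gripper opens to 87 mm and grips with 3 to 60 N. Pads are 19 mm wide; open, the fingers measure 117 mm over their backs; the gripper's body (75 mm by 190 mm) begins 51 mm behind the grasp point.
Start: joints at [71.052, 18.392, -4.016, 83.108, 1.295, 78.541, -3.26], TCP at [0.22, -0.612, 0.223] pointing down, gripper open.
Joint ranges: [-163.93, 163.93], [-17.29, 119.83], [-79.2, 71.16], [3.27, 140.29], [-89.18, 269.18], [5.43, 117.66], [-154.24, 154.24]. Speed limits (degrees/s): [147.25, 147.25, 180, 180, 180, 180, 180].

## Interface

Orientations are given as [roll, pitch, yaw] about the fixed x, y, z axes, in that order (R = Rz(yaw) Ry(pitch) Rx(roll)).
In Python, from cell import get_obs, eyes, env gives the robot as it stands.
- The arm moves only by the tool servo_tool, never from a script. Its argument "series" is a list that holds one entry, the list of rows, each a list of 7 numbers: the shift along the tool's x, y, z in units of 300 mm (1.0 is 300 mm), then the turn, a rotation vector about the tool's x, y, z in units of pi rad (1.0 is pi rad), then the opening, from 0 (shut) to 1 (fully open). In form: [[[tx, ty, tz, wx, wy, wz, gripper], ...]]. A call has 1 to 12 rows; each row is the pose to reach, as a shift and turn from the pose commanded when the call began, along the tool's axes at that moment, turning the shorter way round; what a row does not reach only later rows make up. A row lasts 1/12 s, in which the tool goes at most 41.7 mm and 7.16 degrees, less where a joint would pass 70% of its speed; a pose out of reach is approached as far as the arm can. A call with a number of a shift or a turn outside -1 to 1 is refused whole. A call with a gripper value outside its range is refused whole. The fingers move at their own pace and stop on an object; "grip_force" is the grip in N (left out, the last holds). Time passes only in rows, so rows that repeat a pose let the fingers close. It gives the time, the measured TCP pose, the force, the opening and the grip force at its end, in the units of the state.
- get_obs(): the state, without advancing time (a new reading comes with each control period).
- eyes.read_camera(name): name is "side" or "top" or "wrist"; returns a dict with "frame" (480x640x3 uint8, red, green, blue), "depth" (480x640 float32, m along the optical axis (not along the pixel's ray), 0 where there is no reading), "fx", "fy", "cx", "cy" (pixels), "distortion" ([k1, k2, p1, p2, k3] as OpenCV has them; the pictures are not rectified), "origin" and "rotation" of the camera in the world; the wrist camera has in their place "mount" (4x4, takes a point from camera to tool coordinates, whose origin is the TCP and whose axes are the flange's). Camera axes: x right, y down, z forward; pixel columns grow to the right and rows downward; lengths in m; the calibration is good to about 2 mm. A picture is of the moment at which its call begins: read the wrist's pose just before it.
- env.sign_off(): hands the job in; it is judged then, once.
The state is a dict: "time_s": time; "qpos": joint angles; "joint_velocities": joint speeds; "effort": joint torques, N m; "tool_pos": TCP position; "tool_rot": TCP orientation; "force": force on the tool from outside, world axes, zero at the start; "wrist_torque": the same for the moment, N m; "grip_width": finger opening in m; "grasp_force": force on a finger pad.
Only numpy, scipy, OpenCV 4.12 (cv2) and the standard library are available. Lean on these libraries where they do the work, as an engineer would, in place of code of your own. Each camera call takes 0.05 s, during which the arm holds its last target. There are 200 camera calls.

## Task

Put up the knock-down tray and pack it: first swing both long side panels upright to their stops, then stand every push pad on the tray floor, sole down with its long sides across the tray, in one tight row that is butted flush against the fixed end board with no gaps between pads. Only then swing up the short end panel to close the tray; leave the mug, tape roll, screw box and pine block where they are.

Things in the scene. Friction and masses are not known exactly. Their poses are not given: they have to be found in the camera images.
- tray: plywood tray fixed to the worktop; origin: centre of its footprint, on the worktop; y along its length. Floor 104 (x) by 178 mm (y), top at z 26. Fixed end board at -y: inner face y = -89, 12 thick, top z 72. Hinge lines at x = -56 (near side), x = +56 (far side), y = +93 (end panel), all z 22. Upright panels: inner faces x = -52, +52, y = +89, top z 72, tab tips z 102
- near_side (a joint): near hinged long side panel (174 mm long), on the tray's -x side (towards the robot), plain plywood 8 mm thick; 0 = lying flat and level, pointing outwards, pi/2 = upright against its stop; friction hinge, stays where it is left (0.25 Nm, about 4 N at the tab), starts 0 to 0.25
- far_side (a joint): far hinged long side panel (174 mm long), on the tray's +x side, plain plywood 8 mm thick; 0 = lying flat and level, pointing outwards, pi/2 = upright against its stop; friction hinge, stays where it is left (0.25 Nm, about 4 N at the tab), starts 0 to 0.25
- end_panel (a joint): short hinged end panel (100 mm long), on the tray's +y end, across from the fixed end board, plain plywood 8 mm thick; 0 = lying flat and level, pointing outwards, pi/2 = upright against its stop; friction hinge, stays where it is left (0.25 Nm, about 4 N at the tab), starts 0 to 0.25
- near_side_tab (a point): near side panel: point on the panel's finger tab, 68 mm from the hinge line, midway through its thickness. The tab is 28 mm wide (along the hinge line), 8 mm thick, in the middle of the free edge, from 50 to 80 mm from the hinge line; the panel proper ends at 50 mm
- far_side_tab (a point): far side panel: point on the panel's finger tab, 68 mm from the hinge line, midway through its thickness. The tab is 28 mm wide (along the hinge line), 8 mm thick, in the middle of the free edge, from 50 to 80 mm from the hinge line; the panel proper ends at 50 mm
- end_panel_tab (a point): end panel: point on the panel's finger tab, 68 mm from the hinge line, midway through its thickness. The tab is 28 mm wide (along the hinge line), 8 mm thick, in the middle of the free edge, from 50 to 80 mm from the hinge line; the panel proper ends at 50 mm
- pad_a: push pad: plywood sole 90 (its x) by 40 (y) by 16 mm thick, on it an upright wooden grip fin 18 thick (x), 40 long (y, the sole's full width), rising to 75 mm above the underside; 0.08 to 0.17 kg; origin: centre of the underside, z up; a half turn makes no difference. None from the start if this pad is absent
- pad_b: push pad: plywood sole 90 (its x) by 40 (y) by 16 mm thick, on it an upright wooden grip fin 18 thick (x), 40 long (y, the sole's full width), rising to 75 mm above the underside; 0.08 to 0.17 kg; origin: centre of the underside, z up; a half turn makes no difference. None from the start if this pad is absent
- pad_c: push pad: plywood sole 90 (its x) by 40 (y) by 16 mm thick, on it an upright wooden grip fin 18 thick (x), 40 long (y, the sole's full width), rising to 75 mm above the underside; 0.08 to 0.17 kg; origin: centre of the underside, z up; a half turn makes no difference. None from the start if this pad is absent
- pad_d: push pad: plywood sole 90 (its x) by 40 (y) by 16 mm thick, on it an upright wooden grip fin 18 thick (x), 40 long (y, the sole's full width), rising to 75 mm above the underside; 0.08 to 0.17 kg; origin: centre of the underside, z up; a half turn makes no difference. None from the start if this pad is absent
- mug: white mug to the right of the tray, towards the robot, 83 x 113 x 93 mm, a bystander (another mug stands at the back); origin under its centre
- masking_tape: roll of masking tape lying flat, 104 mm across, 25 mm high, a bystander; origin under its centre
- screw_box: small open cardboard box of screws, 65 x 90 x 35 mm, a bystander; origin under its centre
- pine_block: plain pine block without fin, 70 x 75 x 45 mm, a bystander; origin under its centre
Things that resemble listed ones, but are neither listed nor needed, are in the scene too. Leave any yellow look-alike of the pad_a alone.

How it is judged (in metres and radians):
On the way, in this order (a step that is already met when the one before it is completed fails the run):
1. both side panels are upright (within 0.12 rad of the stop) (value of joint each of near_side, far_side above 1.45 rad), for 0.2 s.
2. all push pads present stand in one tight row against the fixed end board ((y of pad_a in the frame of tray between -0.073 and -0.066 m or (y of pad_a in the frame of tray between -0.033 and -0.023 m and y of pad_b in the frame of tray between -0.073 and -0.066 m and distance between pad_a and pad_b below 0.0435 m) or (y of pad_a in the frame of tray between -0.033 and -0.023 m and y of pad_c in the frame of tray between -0.073 and -0.066 m and distance between pad_a and pad_c below 0.0435 m) or (y of pad_a in the frame of tray between -0.033 and -0.023 m and y of pad_d in the frame of tray between -0.073 and -0.066 m and distance between pad_a and pad_d below 0.0435 m) or (y of pad_a in the frame of tray between 0.007 and 0.02 m and y of pad_b in the frame of tray between -0.033 and -0.023 m and distance between pad_a and pad_b below 0.0435 m) or (y of pad_a in the frame of tray between 0.007 and 0.02 m and y of pad_c in the frame of tray between -0.033 and -0.023 m and distance between pad_a and pad_c below 0.0435 m) or (y of pad_a in the frame of tray between 0.007 and 0.02 m and y of pad_d in the frame of tray between -0.033 and -0.023 m and distance between pad_a and pad_d below 0.0435 m) or (y of pad_a in the frame of tray between 0.047 and 0.063 m and y of pad_b in the frame of tray between 0.007 and 0.02 m and distance between pad_a and pad_b below 0.0435 m) or (y of pad_a in the frame of tray between 0.047 and 0.063 m and y of pad_c in the frame of tray between 0.007 and 0.02 m and distance between pad_a and pad_c below 0.0435 m) or (y of pad_a in the frame of tray between 0.047 and 0.063 m and y of pad_d in the frame of tray between 0.007 and 0.02 m and distance between pad_a and pad_d below 0.0435 m)) and angle between each of pad_a, pad_b, pad_c, pad_d's own z axis and vertical below 0.08 rad and angle between the y axis of each of pad_a, pad_b, pad_c, pad_d and the y axis of tray, either way round below 0.08 rad and x of pad_a in the frame of tray between -0.012 and 0.012 m and z of pad_a in the frame of tray between 0.022 and 0.031 m and linear speed of each of pad_a, pad_b, pad_c, pad_d below 0.02 m/s and (y of pad_b in the frame of tray between -0.073 and -0.066 m or (y of pad_b in the frame of tray between -0.033 and -0.023 m and y of pad_a in the frame of tray between -0.073 and -0.066 m and distance between pad_b and pad_a below 0.0435 m) or (y of pad_b in the frame of tray between -0.033 and -0.023 m and y of pad_c in the frame of tray between -0.073 and -0.066 m and distance between pad_b and pad_c below 0.0435 m) or (y of pad_b in the frame of tray between -0.033 and -0.023 m and y of pad_d in the frame of tray between -0.073 and -0.066 m and distance between pad_b and pad_d below 0.0435 m) or (y of pad_b in the frame of tray between 0.007 and 0.02 m and y of pad_a in the frame of tray between -0.033 and -0.023 m and distance between pad_b and pad_a below 0.0435 m) or (y of pad_b in the frame of tray between 0.007 and 0.02 m and y of pad_c in the frame of tray between -0.033 and -0.023 m and distance between pad_b and pad_c below 0.0435 m) or (y of pad_b in the frame of tray between 0.007 and 0.02 m and y of pad_d in the frame of tray between -0.033 and -0.023 m and distance between pad_b and pad_d below 0.0435 m) or (y of pad_b in the frame of tray between 0.047 and 0.063 m and y of pad_a in the frame of tray between 0.007 and 0.02 m and distance between pad_b and pad_a below 0.0435 m) or (y of pad_b in the frame of tray between 0.047 and 0.063 m and y of pad_c in the frame of tray between 0.007 and 0.02 m and distance between pad_b and pad_c below 0.0435 m) or (y of pad_b in the frame of tray between 0.047 and 0.063 m and y of pad_d in the frame of tray between 0.007 and 0.02 m and distance between pad_b and pad_d below 0.0435 m)) and x of pad_b in the frame of tray between -0.012 and 0.012 m and z of pad_b in the frame of tray between 0.022 and 0.031 m and (y of pad_c in the frame of tray between -0.073 and -0.066 m or (y of pad_c in the frame of tray between -0.033 and -0.023 m and y of pad_a in the frame of tray between -0.073 and -0.066 m and distance between pad_c and pad_a below 0.0435 m) or (y of pad_c in the frame of tray between -0.033 and -0.023 m and y of pad_b in the frame of tray between -0.073 and -0.066 m and distance between pad_c and pad_b below 0.0435 m) or (y of pad_c in the frame of tray between -0.033 and -0.023 m and y of pad_d in the frame of tray between -0.073 and -0.066 m and distance between pad_c and pad_d below 0.0435 m) or (y of pad_c in the frame of tray between 0.007 and 0.02 m and y of pad_a in the frame of tray between -0.033 and -0.023 m and distance between pad_c and pad_a below 0.0435 m) or (y of pad_c in the frame of tray between 0.007 and 0.02 m and y of pad_b in the frame of tray between -0.033 and -0.023 m and distance between pad_c and pad_b below 0.0435 m) or (y of pad_c in the frame of tray between 0.007 and 0.02 m and y of pad_d in the frame of tray between -0.033 and -0.023 m and distance between pad_c and pad_d below 0.0435 m) or (y of pad_c in the frame of tray between 0.047 and 0.063 m and y of pad_a in the frame of tray between 0.007 and 0.02 m and distance between pad_c and pad_a below 0.0435 m) or (y of pad_c in the frame of tray between 0.047 and 0.063 m and y of pad_b in the frame of tray between 0.007 and 0.02 m and distance between pad_c and pad_b below 0.0435 m) or (y of pad_c in the frame of tray between 0.047 and 0.063 m and y of pad_d in the frame of tray between 0.007 and 0.02 m and distance between pad_c and pad_d below 0.0435 m)) and x of pad_c in the frame of tray between -0.012 and 0.012 m and z of pad_c in the frame of tray between 0.022 and 0.031 m and (y of pad_d in the frame of tray between -0.073 and -0.066 m or (y of pad_d in the frame of tray between -0.033 and -0.023 m and y of pad_a in the frame of tray between -0.073 and -0.066 m and distance between pad_d and pad_a below 0.0435 m) or (y of pad_d in the frame of tray between -0.033 and -0.023 m and y of pad_b in the frame of tray between -0.073 and -0.066 m and distance between pad_d and pad_b below 0.0435 m) or (y of pad_d in the frame of tray between -0.033 and -0.023 m and y of pad_c in the frame of tray between -0.073 and -0.066 m and distance between pad_d and pad_c below 0.0435 m) or (y of pad_d in the frame of tray between 0.007 and 0.02 m and y of pad_a in the frame of tray between -0.033 and -0.023 m and distance between pad_d and pad_a below 0.0435 m) or (y of pad_d in the frame of tray between 0.007 and 0.02 m and y of pad_b in the frame of tray between -0.033 and -0.023 m and distance between pad_d and pad_b below 0.0435 m) or (y of pad_d in the frame of tray between 0.007 and 0.02 m and y of pad_c in the frame of tray between -0.033 and -0.023 m and distance between pad_d and pad_c below 0.0435 m) or (y of pad_d in the frame of tray between 0.047 and 0.063 m and y of pad_a in the frame of tray between 0.007 and 0.02 m and distance between pad_d and pad_a below 0.0435 m) or (y of pad_d in the frame of tray between 0.047 and 0.063 m and y of pad_b in the frame of tray between 0.007 and 0.02 m and distance between pad_d and pad_b below 0.0435 m) or (y of pad_d in the frame of tray between 0.047 and 0.063 m and y of pad_c in the frame of tray between 0.007 and 0.02 m and distance between pad_d and pad_c below 0.0435 m)) and x of pad_d in the frame of tray between -0.012 and 0.012 m and z of pad_d in the frame of tray between 0.022 and 0.031 m), for 0.2 s.
3. the end panel is upright (within 0.12 rad of the stop) (value of joint end_panel above 1.45 rad), for 0.2 s.
At the end, for the whole second after the job is handed in: all panels within 0.12 rad of upright; every pad present at rest on the tray floor (tilt and skew under 0.08 rad, within 12 mm of the centre line), in any order, the first within 3 mm of the fixed end board, each next within 3 mm of its neighbour (all of step 1 and all of step 2 and value of joint end_panel above 1.45 rad); the robot touches nothing.
It fails at once if a bystander (mug, tape roll, screw box, pine block) is moved more than 30 mm (distance of any of masking_tape, screw_box, mug, pine_block from where it was at the start of the episode above 0.03 m).
Of pad_a, pad_b, pad_c, pad_d only 2 to 4 are there at a start; the rules pass over those that are not, and their reading is None.
At some moment in a run one of pad_a, pad_b, pad_c, pad_d may be knocked a few centimetres aside while the robot is not near it.
It also fails if it takes over 210 s, if anything falls off the work surface, if the arm or the gripper's body presses on something with over 40 N, if the wrist force passes 120 N, or if a joint passes its speed limit or range.

## Working session

There is one attempt and no reset: what is moved stays moved. The work goes in short steps, Python scripts to look and compute and a tool call to move; the robot and the scene stay as the last step left them, time stands still between calls to the robot, and variables do not carry over. Pictures are saved under pics/ and viewed, at most 14 in all, crops included, and the job is handed in when it is done.

Besides the shell and the picture viewer there is one more tool, called after "Request:" as name(argument=value, ...) on one line, values as JSON. servo_tool: Moves the arm, as the interface text tells. Shifts and turns lie within -1 to 1; 1 stands for 300 mm of shift or pi rad of turn. Its arguments: {"type":"object","properties":{"series":{"type":"array"},"grip_force":{"type":"number"}},"required":["series"]}

```bash
mkdir -p pics; ls
cat > h.py <<'E'
import numpy as np, cv2
from cell import get_obs, eyes, env
from scipy.spatial.transform import Rotation as R
def cam(n):
    o=get_obs(); c=eyes.read_camera(n)
    K=np.array([[c['fx'],0,c['cx']],[0,c['fy'],c['cy']],[0,0,1]]);D=np.array(c['distortion'],float)
    if n=='wrist':
        T=np.eye(4);T[:3,:3]=R.from_euler('xyz',o['tool_rot'],degrees=True).as_matrix();T[:3,3]=o['tool_pos']
        T=T@np.array(c['mount']);Rm,t=T[:3,:3],T[:3,3]
    else: Rm,t=np.array(c['rotation']),np.array(c['origin'])
    return dict(im=cv2.cvtColor(c['frame'],cv2.COLOR_RGB2BGR),d=c['depth'],K=K,D=D,R=Rm,t=t)
def rays(c,uv):
    p=cv2.undistortPoints(np.array(uv,float).reshape(-1,1,2),c['K'],c['D'])[:,0]
    return np.c_[p,np.ones(len(p))]@c['R'].T
def onplane(c,uv,z):
    r=rays(c,uv); return c['t']+r*((z-c['t'][2])/r[:,2])[:,None]
def cloud(c):
    v,u=np.mgrid[:480,:640]; r=rays(c,np.c_[u.ravel(),v.ravel()])
    return (c['t']+r*c['d'].reshape(-1,1)).reshape(480,640,3)
E
python3 - <<'E'
from h import *
o=get_obs();print(o)
for n in('top','side'):
    c=cam(n);cv2.imwrite(f'pics/{n}0.png',c['im']);print(n,c['t'],c['R'].round(3).tolist(),c['K'][0,0])
    np.savez(f'{n}0.npz',**c)
E
```

```text
pics
{'time_s': 0.0, 'qpos': array([71.05300746, 18.44147143, -4.01733676, 83.17527145,  1.29663681,
       78.54005341, -3.26032812]), 'joint_velocities': array([-0.03122906,  0.0495151 , -0.01441012,  0.02568092,  0.01486385,
       -0.01033692,  0.02965973]), 'effort': array([ 2.78947664e-04, -4.91289496e+01, -4.03695619e-01, -3.12525773e+01,
       -6.38461090e-02,  4.36897378e-02,  1.69724290e-04]), 'tool_pos': array([ 0.21947143, -0.61123844,  0.22143119]), 'tool_rot': array([-1.79888546e+02,  6.73737830e-03,  1.97584688e+01]), 'force': array([-0.47621978,  0.80665735, -0.27368686]), 'wrist_torque': array([ 0.00603765, -0.03681156,  0.00829174]), 'grasp_force': 0.0, 'grip_width': 0.08691460321989397}
top [0.45051061 0.01866067 1.08873562] [-173.4, 0.664, -91.205] 473.8479978479925
side [0.41058405 0.89258679 0.84797387] [-131.612, -0.025, -168.757] 502.250664935979
```

```bash
sed -i "s/np.array(c\['rotation'\])/R.from_euler('xyz',c['rotation'],degrees=True).as_matrix()/" h.py
python3 - <<'E'
from h import *
for n in('top','side'):
    c=dict(np.load(f'{n}0.npz'));c['R']=R.from_euler('xyz',c['R'],degrees=True).as_matrix();np.savez(f'{n}0.npz',**c)
    P=cloud(c);print(n,[P[v,u].round(3).tolist() for u,v in((320,240),(200,300),(450,300),(320,350))])
E
```

```text
top [[0.574, 0.046, 0.03], [0.445, 0.324, 0.002], [0.433, -0.242, 0.024], [0.327, 0.051, -0.0]]
side [[0.578, -0.017, 0.026], [0.81, 0.203, -0.002], [0.293, 0.266, 0.181], [0.52, 0.285, -0.0]]
```

View pics/top0.png

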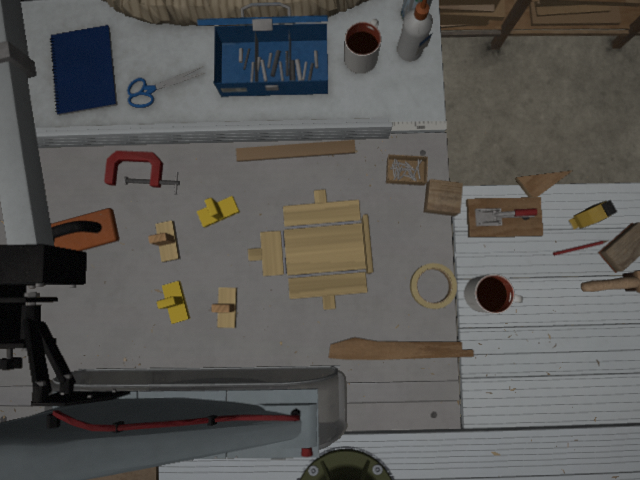

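View pics/side0.png

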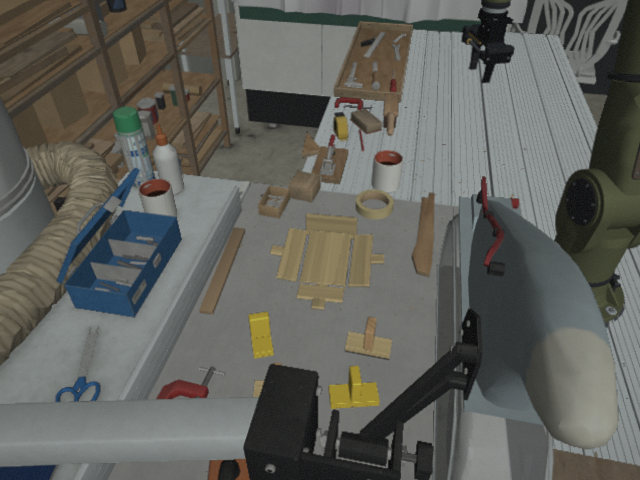

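Run:
```python
from h import *
c=dict(np.load('top0.npz'));P=cloud(c);hsv=cv2.cvtColor(c['im'],cv2.COLOR_BGR2HSV)
for name,(x0,y0,x1,y1) in dict(tray=(240,180,385,315),p1=(140,215,190,265),p2=(205,280,245,335)).items():
    r=hsv[y0:y1,x0:x1].reshape(-1,3); print(name,np.percentile(r,[10,50,90],axis=0).tolist())
m=cv2.inRange(hsv,(10,60,60),(28,255,255));m[:130]=0;m[345:]=0;m[:,462:]=0
cs,_=cv2.findContours(m,cv2.RETR_EXTERNAL,cv2.CHAIN_APPROX_NONE)
for k in cs:
    if cv2.contourArea(k)<60: continue
    mk=np.zeros_like(m);cv2.drawContours(mk,[k],-1,255,-1);q=P[(mk>0)]
    print(cv2.boundingRect(k),cv2.contourArea(k),'hsv',np.median(hsv[mk>0],axis=0),'z',np.percentile(q[:,2],[5,50,95]).round(3),'xy',np.median(q[:,:2],0).round(3))
cv2.imwrite('pics/crop.png',cv2.resize(np.hstack([c['im'][170:330,140:390]]),None,fx=3.2,fy=3.2,interpolation=cv2.INTER_CUBIC))
```

```text
tray [[10.0, 8.0, 99.0], [19.0, 12.0, 103.0], [20.0, 96.0, 124.0]]
p1 [[10.0, 7.0, 88.0], [16.0, 10.0, 101.0], [20.0, 103.0, 129.0]]
p2 [[10.0, 5.0, 98.0], [17.0, 10.0, 102.0], [20.0, 98.0, 131.0]]
(331, 338, 131, 7) 341.5 hsv [ 15. 106.  84.] z [0.009 0.013 0.016] xy [ 0.341 -0.088]
(211, 287, 26, 41) 674.5 hsv [ 20.  95. 128.] z [0.01  0.017 0.077] xy [0.429 0.259]
(156, 281, 34, 43) 716.5 hsv [ 24. 179. 140.] z [0.007 0.017 0.077] xy [0.439 0.376]
(410, 263, 47, 46) 1599.5 hsv [ 20.  47. 101.] z [-0.002  0.009  0.027] xy [ 0.466 -0.209]
(248, 231, 36, 45) 1006.5 hsv [ 20.  95. 121.] z [0.026 0.031 0.038] xy [0.546 0.159]
(148, 221, 30, 41) 634.5 hsv [ 19.  96. 127.] z [0.013 0.018 0.077] xy [0.575 0.397]
(51, 208, 65, 43) 1220.0 hsv [ 10. 165.  99.] z [0.019 0.023 0.027] xy [0.597 0.576]
(196, 196, 44, 32) 700.0 hsv [ 24. 179. 140.] z [0.001 0.017 0.076] xy [0.646 0.278]
(283, 190, 90, 120) 7169.0 hsv [ 20.  95. 117.] z [0.024 0.028 0.052] xy [0.553 0.032]
(424, 179, 38, 35) 1027.5 hsv [16. 81. 89.] z [0.037 0.045 0.049] xy [ 0.663 -0.233]
(386, 155, 42, 30) 556.5 hsv [16. 96. 83.] z [-0.     0.008  0.036] xy [ 0.738 -0.162]
(236, 140, 121, 21) 1395.5 hsv [15. 90. 89.] z [0.009 0.012 0.016] xy [0.789 0.098]
```

View pics/crop.png

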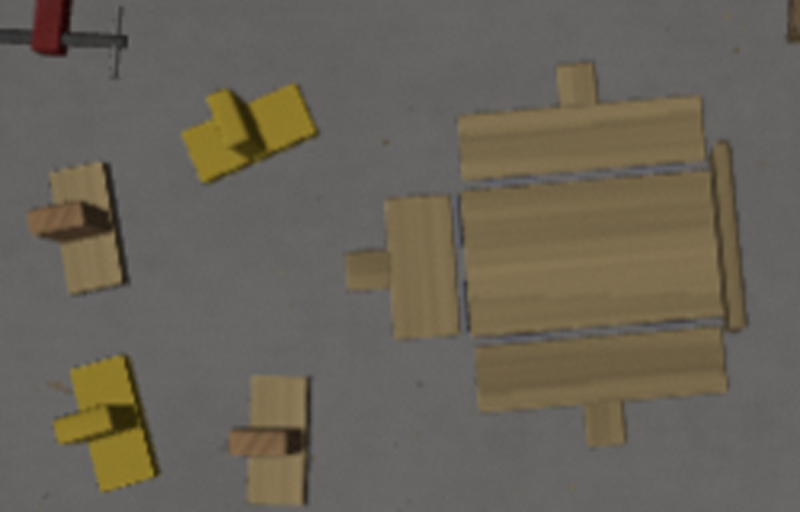

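```bash
cat >> h.py <<'E'
def rect(q):
    "centre, direction (deg, long side), sizes"
    r=cv2.minAreaRect((np.array(q)[:,:2]*1e4).astype(np.float32));b=cv2.boxPoints(r)/1e4
    e1,e2=b[1]-b[0],b[2]-b[1]
    if np.linalg.norm(e1)<np.linalg.norm(e2): e1,e2=e2,e1
    return b.mean(0).round(4),round(np.degrees(np.arctan2(e1[1],e1[0]))%180,1),np.linalg.norm(e1).round(4),np.linalg.norm(e2).round(4)
E
python3 - <<'E'
from h import *
c=dict(np.load('top0.npz'));f=lambda q:np.array(q)/3.2+[140,170]
for n,q,z in(('tray',[(462,192),(710,172),(722,318),(470,335)],.026),('p1',[(50,172),(104,162),(127,285),(70,294)],.016),('p2',[(251,375),(308,377),(306,505),(246,503)],.016)):
    w=onplane(c,f(q),z);print(n,w.mean(0).round(4),rect(w))
t=onplane(c,f([(576,85),(605,425),(367,270)]),.03);print('tabs far near end',t.round(3).tolist())
P=cloud(c)
for u,v in f([(577,75),(580,110),(580,170),(605,435),(600,390),(598,345),(355,270),(400,268),(450,266)]): print(P[int(v),int(u)].round(3))
E
```

```text
tray [0.5529 0.0356 0.026 ] (array([0.5535, 0.0355], dtype=float32), np.float32(92.6), np.float32(0.1769), np.float32(0.1036))
p1 [0.5805 0.3969 0.016 ] (array([0.5803, 0.3965], dtype=float32), np.float32(10.5), np.float32(0.0921), np.float32(0.0415))
p2 [0.4272 0.259  0.016 ] (array([0.4273, 0.2586], dtype=float32), np.float32(177.9), np.float32(0.0901), np.float32(0.0424))
tabs far near end [[0.673, 0.044, 0.03], [0.433, 0.028, 0.03], [0.545, 0.193, 0.03]]
[0.681 0.043 0.033]
[0.656 0.042 0.033]
[0.613 0.043 0.026]
[0.429 0.028 0.037]
[0.459 0.032 0.035]
[0.491 0.034 0.025]
[0.545 0.202 0.038]
[0.547 0.169 0.033]
[0.546 0.136 0.03 ]
```

```bash
cat >> h.py <<'E'
TC=np.array([.553,.0355]);TY=3.1
def T2W(x,y):
    a=np.radians(TY);return TC+np.array([[np.cos(a),-np.sin(a)],[np.sin(a),np.cos(a)]])@[x,y]
def go(*targets,yaw=None,rpy=None):
    "print shift/turn units for world targets from the pose now"
    o=get_obs();R0=R.from_euler('xyz',o['tool_rot'],degrees=True)
    R1=R0 if yaw is None else R.from_euler('xyz',[180,0,yaw],degrees=True)
    if rpy is not None:R1=R.from_euler('xyz',rpy,degrees=True)
    w=(R0.inv()*R1).as_rotvec()/np.pi
    for t in targets: print('->',np.round(t,4),'u',(R0.inv().apply(np.array(t)-o['tool_pos'])/.3).round(4),w.round(4))
E
python3 - <<'E'
from h import *
go([.40,-.33,.25],[.45,0,.25],yaw=3.1)
c=dict(np.load('top0.npz'));P=cloud(c)
for u,v in((40,265),(60,300),(200,390),(100,380),(15,150),(30,330),(280,415),(90,225)):print(u,v,P[v,u].round(3))
E
```

```text
-> [ 0.4  -0.33  0.25] u [ 0.8833 -0.6793 -0.0937] [-0.0005  0.0001  0.0925]
-> [0.45 0.   0.25] u [ 1.4119 -1.6582 -0.0921] [-0.0005  0.0001  0.0925]
40 265 [0.511 0.525 0.287]
60 300 [0.45  0.653 0.002]
200 390 [0.291 0.253 0.251]
100 380 [0.295 0.474 0.163]
15 150 [0.729 0.605 0.256]
30 330 [0.399 0.554 0.262]
280 415 [0.265 0.106 0.326]
90 225 [0.616 0.558 0.06 ]
```

Request:
servo_tool(series=[[[0.88, -0.68, -0.09, 0, 0, 0.0925, 1], [0.88, -0.68, -0.09, 0, 0, 0.0925, 1], [0.88, -0.68, -0.09, 0, 0, 0.0925, 1], [0.88, -0.68, -0.09, 0, 0, 0.0925, 1], [0.88, -0.68, -0.09, 0, 0, 0.0925, 1], [0.88, -0.68, -0.09, 0, 0, 0.0925, 1], [0.88, -0.68, -0.09, 0, 0, 0.0925, 1], [0.88, -0.68, -0.09, 0, 0, 0.0925, 1], [0.88, -0.68, -0.09, 0, 0, 0.0925, 1], [0.88, -0.68, -0.09, 0, 0, 0.0925, 1]]])

```text
time_s: 0.93
tool_pos: [0.4011, -0.3277, 0.2498]
tool_rot: [180.0, -0.0, 3.5]
force: [-0.0, -2.1, -0.1]
grip_width: 0.0869
grasp_force: 0.0
```

Run:
```python
from h import *
o=get_obs();print(o['time_s'],o['tool_pos'],o['tool_rot'],o['qpos'].round(0))
go([.45,-.05,.30],[.43,.0,.30],yaw=3.1)
```

```text
0.9333 [ 0.40107907 -0.32765552  0.24975944] [ 1.79988491e+02 -2.07767995e-02  3.48621584e+00] [ 51.   2. -15.  99.   1.  79. -51.]
-> [ 0.45 -0.05  0.3 ] u [ 0.2191 -0.9139 -0.1676] [ 0.0001 -0.0001  0.0021]
-> [0.43 0.   0.3 ] u [ 0.1627 -1.0843 -0.1676] [ 0.0001 -0.0001  0.0021]
```

Request:
servo_tool(series=[[[0.15, -0.98, -0.17, 0, 0, 0.002, 0.5], [0.15, -0.98, -0.17, 0, 0, 0.002, 0.5], [0.15, -0.98, -0.17, 0, 0, 0.002, 0.5], [0.15, -0.98, -0.17, 0, 0, 0.002, 0.5], [0.15, -0.98, -0.17, 0, 0, 0.002, 0.5], [0.15, -0.98, -0.17, 0, 0, 0.002, 0.5], [0.15, -0.98, -0.17, 0, 0, 0.002, 0.5], [0.15, -0.98, -0.17, 0, 0, 0.002, 0.5], [0.15, -0.98, -0.17, 0, 0, 0.002, 0.5], [0.15, -0.98, -0.17, 0, 0, 0.002, 0.5]]])

```text
time_s: 1.77
tool_pos: [0.4281, -0.0361, 0.3004]
tool_rot: [179.9, 0.0, 2.7]
force: [0.4, -0.0, -1.2]
grip_width: 0.044
grasp_force: 0.0
```

Run:
```python
from h import *
o=get_obs();c=cam('wrist');np.savez('w1.npz',**c);cv2.imwrite('pics/w1.png',c['im']);print(o['tool_pos'],o['tool_rot'],c['t'],c['R'].round(2).tolist(),o['qpos'].round())
```

```text
[ 0.42806311 -0.03612786  0.30041671] [1.79937100e+02 1.27034712e-02 2.67792423e+00] [ 0.49396973 -0.0339915   0.46257944] [[0.05, -0.97, -0.25], [-1.0, -0.05, -0.01], [0.0, 0.25, -0.97]] [ 39. -11. -32. 104.  -6.  85. -80.]
```

View pics/w1.png

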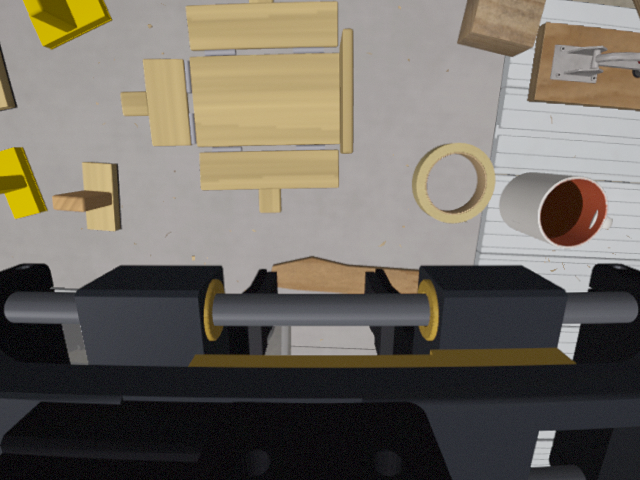

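Run:
```python
from h import *
c=dict(np.load('w1.npz'));P=cloud(c)
cr=cv2.resize(c['im'][0:220,120:360],None,fx=3.2,fy=2.7,interpolation=cv2.INTER_CUBIC);
g=cv2.cvtColor(c['im'],cv2.COLOR_BGR2HSV);m=cv2.inRange(g,(12,60,90),(28,255,255))
m[:,365:]=0;m[:,:115]=0;m=cv2.morphologyEx(m,cv2.MORPH_OPEN,np.ones((3,3)))
cs,_=cv2.findContours(m,cv2.RETR_EXTERNAL,cv2.CHAIN_APPROX_NONE)
for k in cs:
    if cv2.contourArea(k)>300:
        r=cv2.minAreaRect(k);print(cv2.boundingRect(k),r); 
fl=onplane(c,[(190,58),(340,54),(340,144),(197,145)],.026);print('floor',fl.round(4).tolist(),rect(fl))
t=onplane(c,[(260,212),(281,212),(260,190),(281,189)],.036);print('neartab',t.round(4).tolist())
for u,v in((270,205),(270,180),(270,157),(130,103),(155,103),(180,103),(265,40),(265,10),(230,100)):print(u,v,P[v,u].round(4))
```

```text
(272, 258, 93, 36) ((318.3940734863281, 274.64007568359375), (93.71945190429688, 32.784297943115234), 4.635463714599609)
(200, 150, 139, 63) ((269.33349609375, 181.340576171875), (61.68107986450195, 138.6194305419922), 88.75463104248047)
(121, 59, 70, 87) ((154.30201721191406, 102.72842407226562), (88.70257568359375, 66.33100891113281), 85.91438293457031)
(190, 29, 163, 125) ((271.0, 90.99999237060547), (123.99998474121094, 161.99996948242188), 90.0)
(186, 0, 152, 51) ((261.9749755859375, 23.91119384765625), (48.57537841796875, 151.2908172607422), 88.2901840209961)
floor [[0.5976, 0.1249, 0.026], [0.6089, -0.0515, 0.026], [0.5065, -0.0575, 0.026], [0.4977, 0.1193, 0.026]] (array([0.5525, 0.0338], dtype=float32), np.float32(93.4), np.float32(0.1771), np.float32(0.1026))
neartab [[0.4189, 0.0387, 0.036], [0.4201, 0.0123, 0.036], [0.4465, 0.0389, 0.036], [0.4489, 0.0128, 0.036]]
270 205 [0.4287 0.0259 0.0384]
270 180 [0.459  0.0272 0.0315]
270 157 [0.4869 0.028  0.0288]
130 103 [0.5435 0.1951 0.0364]
155 103 [0.5447 0.1662 0.0331]
180 103 [0.5461 0.1376 0.0288]
265 40 [0.6198 0.0363 0.0272]
265 10 [0.6505 0.0363 0.0307]
230 100 [0.5518 0.0773 0.0274]
```

```bash
sed -i 's/^TC=.*/TC=np.array([.553,.0342]);TY=3.3/' h.py
cat >> h.py <<'E'
def arc(side,r=.071,back=.012,n=8,a0=.15,a1=1.60):
    out=[]
    for th in np.linspace(a0,a1,n):
        d=r*np.cos(th);z=.022+r*np.sin(th)-back
        x,y={'near':(-.056-d,0),'far':(.056+d,0),'end':(0,.093+d)}[side]
        out.append([*T2W(x,y),z])
    return out
E
python3 - <<'E'
from h import *
a=arc('near');print(a[0]);go([*a[0][:2],.1],a[0],yaw=3.3)
E
```

```text
[np.float64(0.42700652076410683), np.float64(0.02693526169617653), np.float64(0.020610107405625546)]
-> [0.427  0.0269 0.1   ] u [ 0.0073 -0.2132  0.6669] [ 0.0002  0.0003 -0.0041]
-> [0.427  0.0269 0.0206] u [ 0.0075 -0.2134  0.9315] [ 0.0002  0.0003 -0.0041]
```

Request:
servo_tool(series=[[[0.0075, -0.213, 0.3, 0, 0, -0.004, 0.5], [0.0075, -0.213, 0.4, 0, 0, -0.004, 0.5], [0.0075, -0.213, 0.5, 0, 0, -0.004, 0.5], [0.0075, -0.213, 0.6, 0, 0, -0.004, 0.5], [0.0075, -0.213, 0.7, 0, 0, -0.004, 0.5], [0.0075, -0.213, 0.76, 0, 0, -0.004, 0.5], [0.0075, -0.213, 0.82, 0, 0, -0.004, 0.5], [0.0075, -0.213, 0.86, 0, 0, -0.004, 0.5], [0.0075, -0.213, 0.9, 0, 0, -0.004, 0.5], [0.0075, -0.213, 0.93, 0, 0, -0.004, 0.5], [0.0075, -0.213, 0.93, 0, 0, -0.004, 0.5]]])

```text
time_s: 2.73
tool_pos: [0.4256, 0.0276, 0.0193]
tool_rot: [-180.0, 0.3, 3.3]
force: [-1.4, -0.2, 1.1]
grip_width: 0.0435
grasp_force: 0.0
```

Request:
servo_tool(series=[[[0, 0, 0, 0, 0, 0, 0.2], [0, 0, 0, 0, 0, 0, 0.2], [0, 0, 0, 0, 0, 0, 0.2], [0, 0, 0, 0, 0, 0, 0.2], [0, 0, 0, 0, 0, 0, 0.2], [0, 0, 0, 0, 0, 0, 0.2]]], grip_force=20)

```text
time_s: 3.23
tool_pos: [0.4282, 0.0278, 0.0222]
tool_rot: [179.9, -0.1, 3.4]
force: [-0.4, -5.9, 3.7]
grip_width: 0.0279
grasp_force: 20.0
```

Run:
```python
from h import *
o=get_obs();print(o['tool_pos'],o['tool_rot'],o['force'],o['grip_width'],o['grasp_force'])
go(*arc('near',n=11,a0=.25))
```

```text
[0.42819018 0.02780405 0.02223994] [ 1.79855061e+02 -8.91226031e-02  3.43776540e+00] [-0.38416544 -5.89316182  3.67460628] 0.02789184113513369 20.00234305858612
-> [0.4284 0.027  0.0276] u [ 0.0006  0.0027 -0.0177] [0. 0. 0.]
-> [0.4314 0.0272 0.0367] u [ 0.0106  0.0028 -0.0481] [0. 0. 0.]
-> [0.4356 0.0274 0.0453] u [ 0.0246  0.0029 -0.0767] [0. 0. 0.]
-> [0.4409 0.0277 0.0533] u [ 0.0424  0.003  -0.1033] [0. 0. 0.]
-> [0.4472 0.0281 0.0604] u [ 0.0635  0.0031 -0.1272] [0. 0. 0.]
-> [0.4544 0.0285 0.0667] u [ 0.0877  0.0032 -0.1481] [0. 0. 0.]
-> [0.4624 0.029  0.0719] u [ 0.1145  0.0034 -0.1655] [0. 0. 0.]
-> [0.4711 0.0295 0.076 ] u [ 0.1433  0.0035 -0.1791] [0. 0. 0.]
-> [0.4802 0.03   0.079 ] u [ 0.1738  0.0036 -0.1888] [0. 0. 0.]
-> [0.4896 0.0305 0.0806] u [ 0.2052  0.0036 -0.1942] [0. 0. 0.]
-> [0.4992 0.0311 0.081 ] u [ 0.2371  0.0037 -0.1954] [0. 0. 0.]
```

Request:
servo_tool(series=[[[0.001, 0.002, -0.018, 0, 0, 0, 0.2], [0.011, 0.002, -0.048, 0, 0, 0, 0.2], [0.025, 0.002, -0.077, 0, 0, 0, 0.2], [0.042, 0.002, -0.103, 0, 0, 0, 0.2], [0.064, 0.002, -0.127, 0, 0, 0, 0.2], [0.088, 0.002, -0.148, 0, 0, 0, 0.2], [0.115, 0.002, -0.166, 0, 0, 0, 0.2], [0.143, 0.003, -0.179, 0, 0, 0, 0.2], [0.174, 0.003, -0.189, 0, 0, 0, 0.2], [0.205, 0.003, -0.194, 0, 0, 0, 0.2], [0.237, 0.003, -0.195, 0, 0, 0, 0.2], [0.245, 0.003, -0.195, 0, 0, 0, 0.2]]])

```text
time_s: 4.23
tool_pos: [0.5009, 0.0323, 0.0814]
tool_rot: [179.9, 0.2, 3.4]
force: [-5.7, -4.4, 9.5]
grip_width: 0.0276
grasp_force: 20.0
```

Run:
```python
from h import *
o=get_obs();print(o['tool_pos'],o['tool_rot'],o['force'],o['grip_width'],o['grasp_force'])
c=cam('side');P=cloud(c)
m=(abs(P[...,1]-.03)<.09)&(P[...,2]>.045)&(P[...,2]<.07)&(abs(P[...,0]-.49)<.06)
q=P[m];print(len(q));
for y0 in (-.04,0,.06,.1):
  s=q[abs(q[:,1]-y0)<.012]; 
  if len(s): print(y0,np.percentile(s[:,0],[10,50,90]).round(4))
```

```text
[0.50087208 0.03234511 0.0813953 ] [1.79929522e+02 1.66215350e-01 3.42825903e+00] [-5.74312562 -4.4492911   9.5362082 ] 0.027581041691046422 19.997524917125702
40
0.06 [0.4964 0.4972 0.4976]
0.1 [0.4887 0.4923 0.4951]
```

Request:
servo_tool(series=[[[0, 0, 0, 0, 0, 0, 0.5], [0, 0, 0, 0, 0, 0, 0.5], [0, 0, 0, 0, 0, 0, 0.5], [0, 0, 0, 0, 0, 0, 0.5], [0, 0, -0.1, 0, 0, 0, 0.5], [0, 0, -0.22, 0, 0, 0, 0.5], [0, 0, -0.36, 0, 0, 0, 0.5], [0, 0, -0.5, 0, 0, 0, 0.5], [0, 0, -0.6, 0, 0, 0, 0.5], [0, 0, -0.6, 0, 0, 0, 0.5]]])

```text
time_s: 5.12
tool_pos: [0.5045, 0.0341, 0.2672]
tool_rot: [179.9, -0.7, 3.5]
force: [0.9, 0.6, 0.7]
grip_width: 0.0432
grasp_force: 0.0
```

Run:
```python
from h import *
o=get_obs();print(o['tool_pos'],o['tool_rot'],o['force'])
c=cam('wrist');cv2.imwrite('pics/w2.png',c['im']);np.savez('w2.npz',**c);P=cloud(c)
c=cam('top');P2=cloud(c)
for n,Q in(('w',P),('t',P2)):
  for z0,z1 in((.06,.08),(.09,.11)):
    m=(abs(Q[...,1]-.03)<.09)&(Q[...,2]>z0)&(Q[...,2]<z1)&(abs(Q[...,0]-.49)<.06);q=Q[m]
    if len(q):print(n,z0,len(q),np.percentile(q,[5,50,95],axis=0).round(4).tolist())
a=arc('far');go([*a[0][:2],.15],a[0],yaw=3.3)
```

```text
[0.50447082 0.03409361 0.26720717] [179.90744908  -0.68814733   3.50128981] [0.94933171 0.55002697 0.6848992 ]
w 0.06 1668 [[0.489, -0.0584, 0.0626], [0.4971, 0.0061, 0.0713], [0.5384, 0.1077, 0.0732]]
w 0.09 269 [[0.4895, 0.0191, 0.0918], [0.4941, 0.031, 0.101], [0.4968, 0.0433, 0.1028]]
-> [0.679  0.0415 0.15  ] u [0.5911 0.009  0.3725] [ 0.0002 -0.0009  0.001 ]
-> [0.679  0.0415 0.0206] u [0.5898 0.0088 0.8038] [ 0.0002 -0.0009  0.001 ]
```

View pics/w2.png

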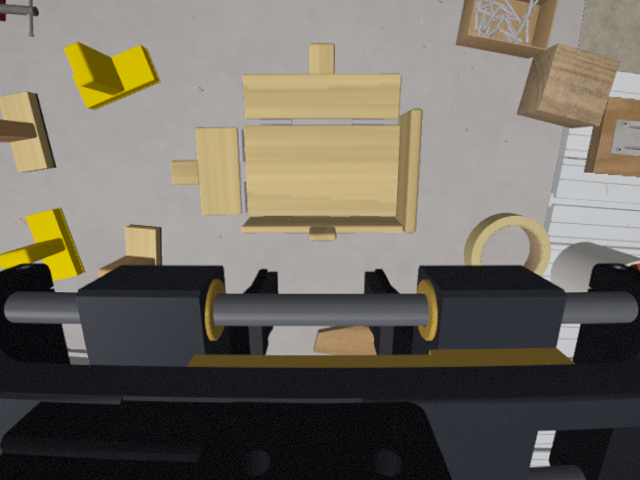

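Run:
```python
from h import *
c=dict(np.load('w2.npz'));P=cloud(c)
for u,v in((312,55),(321,48),(331,55),(321,60),(321,90),(321,112)):print(u,v,P[v,u].round(4))
print(onplane(c,[(309,45),(334,45),(309,73),(334,73)],.034).round(4).tolist())
```

```text
312 55 [0.6749 0.0525 0.0351]
321 48 [0.6822 0.0433 0.0357]
331 55 [0.6761 0.0323 0.0351]
321 60 [0.6713 0.0426 0.0321]
321 90 [0.6411 0.0408 0.03  ]
321 112 [0.6186 0.0394 0.0263]
[[0.6849, 0.0562, 0.034], [0.6865, 0.0298, 0.034], [0.6569, 0.0547, 0.034], [0.6586, 0.0279, 0.034]]
```

Request:
servo_tool(series=[[[0.2, 0.007, 0.05, 0, 0, 0.001, 0.5], [0.3, 0.007, 0.1, 0, 0, 0.001, 0.5], [0.4, 0.007, 0.2, 0, 0, 0.001, 0.5], [0.5, 0.007, 0.3, 0, 0, 0.001, 0.5], [0.583, 0.007, 0.4, 0, 0, 0.001, 0.5], [0.583, 0.007, 0.5, 0, 0, 0.001, 0.5], [0.583, 0.007, 0.6, 0, 0, 0.001, 0.5], [0.583, 0.007, 0.7, 0, 0, 0.001, 0.5], [0.583, 0.007, 0.76, 0, 0, 0.001, 0.5], [0.583, 0.007, 0.805, 0, 0, 0.001, 0.5], [0.583, 0.007, 0.805, 0, 0, 0.001, 0.5]]])

```text
time_s: 6.13
tool_pos: [0.6718, 0.0415, 0.0133]
tool_rot: [-180.0, 0.5, 3.3]
force: [-0.8, -0.0, -0.6]
grip_width: 0.0437
grasp_force: 0.0
```

Request:
servo_tool(series=[[[0, 0, 0, 0, 0, 0, 0.5], [0, 0, 0, 0, 0, 0, 0.2], [0, 0, 0, 0, 0, 0, 0.2], [0, 0, 0, 0, 0, 0, 0.2], [0, 0, 0, 0, 0, 0, 0.2], [0, 0, 0, 0, 0, 0, 0.2], [0, 0, 0, 0, 0, 0, 0.2]]], grip_force=20)

```text
time_s: 6.72
tool_pos: [0.6765, 0.0434, 0.0201]
tool_rot: [-179.9, -0.2, 3.3]
force: [-0.1, 3.9, 3.7]
grip_width: 0.0283
grasp_force: 20.0
```

Run:
```python
from h import *
o=get_obs();print(o['tool_pos'],o['tool_rot'],o['force'],o['grip_width'],o['grasp_force'])
go(*arc('far',n=11,a0=.22,a1=1.62))
```

```text
[0.67654391 0.0433622  0.02006   ] [-1.79897229e+02 -1.68201292e-01  3.34695894e+00] [-0.11402985  3.87439519  3.70484403] 0.028295188515748183 19.993800222873688
-> [0.6781 0.0414 0.0255] u [ 0.0048  0.0068 -0.0181] [0. 0. 0.]
-> [0.6752 0.0412 0.035 ] u [-0.0046  0.0067 -0.0499] [0. 0. 0.]
-> [0.6711 0.041  0.044 ] u [-0.0183  0.0066 -0.08  ] [0. 0. 0.]
-> [0.6658 0.0407 0.0524] u [-0.0361  0.0066 -0.1079] [0. 0. 0.]
-> [0.6593 0.0403 0.0599] u [-0.0576  0.0065 -0.1331] [0. 0. 0.]
-> [0.6518 0.0399 0.0665] u [-0.0824  0.0064 -0.155 ] [0. 0. 0.]
-> [0.6436 0.0394 0.0719] u [-0.11    0.0064 -0.1733] [0. 0. 0.]
-> [0.6346 0.0389 0.0762] u [-0.1399  0.0063 -0.1875] [0. 0. 0.]
-> [0.6251 0.0384 0.0791] u [-0.1715  0.0063 -0.1974] [0. 0. 0.]
-> [0.6153 0.0378 0.0807] u [-0.2042  0.0063 -0.2028] [0. 0. 0.]
-> [0.6054 0.0372 0.0809] u [-0.2373  0.0062 -0.2036] [0. 0. 0.]
```

Request:
servo_tool(series=[[[0, 0, -0.018, 0, 0, 0, 0.2], [-0.006, 0, -0.05, 0, 0, 0, 0.2], [-0.019, 0, -0.08, 0, 0, 0, 0.2], [-0.036, 0, -0.108, 0, 0, 0, 0.2], [-0.058, 0, -0.133, 0, 0, 0, 0.2], [-0.082, 0, -0.155, 0, 0, 0, 0.2], [-0.11, 0, -0.173, 0, 0, 0, 0.2], [-0.14, 0, -0.188, 0, 0, 0, 0.2], [-0.172, 0, -0.197, 0, 0, 0, 0.2], [-0.204, 0, -0.203, 0, 0, 0, 0.2], [-0.237, 0, -0.204, 0, 0, 0, 0.2], [-0.245, 0, -0.204, 0, 0, 0, 0.2]]])

```text
time_s: 7.72
tool_pos: [0.6041, 0.0388, 0.0814]
tool_rot: [-179.9, -0.4, 3.3]
force: [6.6, 4.0, 0.5]
grip_width: 0.0277
grasp_force: 20.0
```

Request:
servo_tool(series=[[[-0.008, 0, 0, 0, 0, 0, 0.2], [-0.008, 0, 0, 0, 0, 0, 0.2], [0, 0, 0, 0, 0, 0, 0.5], [0, 0, 0, 0, 0, 0, 0.5], [0, 0, 0, 0, 0, 0, 0.5], [0, 0, 0, 0, 0, 0, 0.5], [0, 0, -0.1, 0, 0, 0, 0.5], [0, 0, -0.22, 0, 0, 0, 0.5], [0, 0, -0.36, 0, 0, 0, 0.5], [0, 0, -0.5, 0, 0, 0, 0.5], [0, 0, -0.7, 0, 0, 0, 0.5], [0, 0, -0.7, 0, 0, 0, 0.5]]])

```text
time_s: 8.72
tool_pos: [0.6036, 0.037, 0.2955]
tool_rot: [179.9, -0.4, 3.2]
force: [0.7, 0.9, 0.8]
grip_width: 0.0436
grasp_force: 0.0
```

Run:
```python
from h import *
o=get_obs();print(o['tool_pos'],o['tool_rot'],o['force'],o['qpos'].round())
for n in('wrist','side','top'):
  c=cam(n);Q=cloud(c);cv2.imwrite(f'pics/{n}3.png',c['im'])
  for x0 in(.49,.61):
    for z0,z1 in((.055,.08),(.085,.11)):
      m=(abs(Q[...,1]-.03)<.09)&(Q[...,2]>z0)&(Q[...,2]<z1)&(abs(Q[...,0]-x0)<.04);q=Q[m]
      if len(q):print(n,x0,z0,len(q),np.percentile(q,[10,50,90],axis=0).round(4).tolist())
go([.45,.36,.3],yaw=93.3)
```

```text
[0.60361229 0.03697228 0.29549235] [179.92211691  -0.38389079   3.23505771] [0.73254544 0.87852559 0.76056767] [  29.   16.  -43.   82.   11.   86. -101.]
wrist 0.49 0.055 53 [[0.5204, -0.0593, 0.0567], [0.5248, -0.0569, 0.0689], [0.5288, -0.0563, 0.0721]]
wrist 0.61 0.055 1561 [[0.5903, -0.0561, 0.0624], [0.6102, -0.0028, 0.0715], [0.6169, 0.0992, 0.0728]]
wrist 0.61 0.085 225 [[0.6082, 0.0279, 0.0911], [0.6118, 0.0388, 0.1012], [0.6146, 0.0492, 0.1026]]
side 0.49 0.055 216 [[0.489, -0.0572, 0.0605], [0.4962, 0.042, 0.0711], [0.5208, 0.1126, 0.0743]]
side 0.49 0.085 47 [[0.4895, 0.0231, 0.0893], [0.4928, 0.0416, 0.1002], [0.496, 0.0459, 0.1033]]
side 0.61 0.055 344 [[0.5823, -0.0547, 0.0586], [0.6062, -0.027, 0.0704], [0.614, 0.0971, 0.0736]]
side 0.61 0.085 53 [[0.6069, 0.0294, 0.0869], [0.6095, 0.0457, 0.0983], [0.6124, 0.0525, 0.1035]]
top 0.49 0.055 53 [[0.488, 0.0931, 0.0699], [0.4904, 0.104, 0.0725], [0.4944, 0.1168, 0.0745]]
top 0.61 0.055 5 [[0.6024, 0.1178, 0.0686], [0.6031, 0.1197, 0.0737], [0.6068, 0.1199, 0.0744]]
-> [0.45 0.36 0.3 ] u [-0.4477 -1.1045 -0.0313] [ 1.000e-03 -5.000e-04 -5.003e-01]
```

Request:
servo_tool(series=[[[-0.35, -1, -0.1, 0, 0, -0.5, 0.6], [-0.35, -1, -0.1, 0, 0, -0.5, 0.6], [-0.35, -1, -0.1, 0, 0, -0.5, 0.6], [-0.35, -1, -0.1, 0, 0, -0.5, 0.6], [-0.35, -1, -0.1, 0, 0, -0.5, 0.6], [-0.35, -1, -0.1, 0, 0, -0.5, 0.6], [-0.35, -1, -0.1, 0, 0, -0.5, 0.6], [-0.35, -1, -0.1, 0, 0, -0.5, 0.6], [-0.35, -1, -0.1, 0, 0, -0.5, 0.6], [-0.35, -1, -0.1, 0, 0, -0.5, 0.6], [-0.35, -1, -0.1, 0, 0, -0.5, 0.6], [-0.35, -1, -0.1, 0, 0, -0.5, 0.6]]])

```text
time_s: 9.87
tool_pos: [0.4795, 0.3298, 0.3173]
tool_rot: [-179.8, 0.1, 89.6]
force: [0.5, -0.2, 0.6]
grip_width: 0.0522
grasp_force: 0.0
```

Request:
servo_tool(series=[[[0, 0, 0, 0, 0, -0.005, 0.6], [0, 0, 0, 0, 0, -0.01, 0.6]]])

```text
time_s: 10.03
tool_pos: [0.4798, 0.3298, 0.3179]
tool_rot: [-179.8, 0.1, 90.9]
force: [0.3, 0.4, 0.3]
grip_width: 0.0523
grasp_force: 0.0
```

```bash
sed -i 's/^TC=.*/TC=np.array([.553,.0347]);TY=3.5/' h.py
python3 - <<'E'
from h import *
o=get_obs();print(o['tool_pos'],o['tool_rot'],o['force'],o['qpos'].round())
c=cam('wrist');cv2.imwrite('pics/w4.png',c['im']);np.savez('w4.npz',**c)
E
```

```text
[0.47983777 0.3298296  0.31789613] [-1.79849879e+02  8.74858403e-02  9.09070046e+01] [0.27155661 0.35266327 0.26751118] [ 15.  19. -66.  82.  17.  90. -49.]
```

View pics/w4.png

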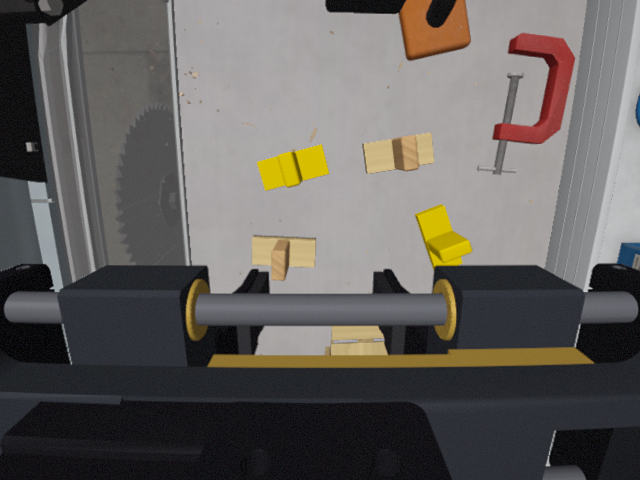

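```bash
cat >> h.py <<'E'
def pads(c,zs=.016,ymin=100,box=None):
    P=cloud(c);g=cv2.cvtColor(c['im'],cv2.COLOR_BGR2HSV)
    m=cv2.inRange(g,(10,50,60),(22,140,255));m&=((P[...,2]>zs-.008)&(P[...,2]<zs+.07)).astype(np.uint8)*255
    if box: m&=((P[...,0]>box[0])&(P[...,0]<box[1])&(P[...,1]>box[2])&(P[...,1]<box[3])).astype(np.uint8)*255
    n,l,s,_=cv2.connectedComponentsWithStats(m)
    for i in range(1,n):
        if s[i,4]<300: continue
        q=P[l==i];sole=q[abs(q[:,2]-zs)<.006];top=q[abs(q[:,2]-zs-.059)<.006]
        print('px',s[i].tolist(),'sole',rect(sole) if len(sole)>20 else None,'fin',np.median(top,0).round(4) if len(top)>5 else None)
E
python3 - <<'E'
from h import *
c=dict(np.load('w4.npz'));pads(c)
for q in([(363,145),(430,133),(434,161),(369,173)],[(252,236),(316,239),(315,268),(252,264)]):print(rect(onplane(c,q,.016)))
E
```

```text
px [363, 133, 71, 41, 2171] sole (array([0.5801, 0.398 ], dtype=float32), np.float32(10.4), np.float32(0.0903), np.float32(0.0397)) fin [0.5792 0.3979 0.0746]
px [252, 237, 64, 44, 1987] sole (array([0.4262, 0.2588], dtype=float32), np.float32(177.9), np.float32(0.0893), np.float32(0.0399)) fin [0.4263 0.2602 0.0748]
px [325, 326, 63, 29, 1447] sole (array([0.5282, 0.1219], dtype=float32), np.float32(4.0), np.float32(0.0623), np.float32(0.0026)) fin None
(array([0.58  , 0.3978], dtype=float32), np.float32(11.5), np.float32(0.0898), np.float32(0.0372))
(array([0.4272, 0.2592], dtype=float32), np.float32(178.2), np.float32(0.09), np.float32(0.0427))
```

Run:
```python
from h import *
go([.58,.398,.15],[.58,.398,.042],yaw=100.4)
```

```text
-> [0.58  0.398 0.15 ] u [0.222  0.3384 0.5599] [-0.0007  0.0003 -0.0525]
-> [0.58  0.398 0.042] u [0.2224 0.3391 0.9199] [-0.0007  0.0003 -0.0525]
```

Request:
servo_tool(series=[[[0.22, 0.339, 0.3, 0, 0, -0.053, 0.6], [0.222, 0.339, 0.4, 0, 0, -0.053, 0.6], [0.222, 0.339, 0.5, 0, 0, -0.053, 0.6], [0.222, 0.339, 0.56, 0, 0, -0.053, 0.6], [0.222, 0.339, 0.6, 0, 0, -0.053, 0.6], [0.222, 0.339, 0.67, 0, 0, -0.053, 0.6], [0.222, 0.339, 0.74, 0, 0, -0.053, 0.6], [0.222, 0.339, 0.8, 0, 0, -0.053, 0.6], [0.222, 0.339, 0.86, 0, 0, -0.053, 0.6], [0.222, 0.339, 0.92, 0, 0, -0.053, 0.6], [0.222, 0.339, 0.92, 0, 0, -0.053, 0.6], [0.222, 0.339, 0.92, 0, 0, -0.053, 0.6]]])

```text
time_s: 11.08
tool_pos: [0.5799, 0.3982, 0.0423]
tool_rot: [-179.9, 0.1, 100.5]
force: [0.7, 0.2, 1.0]
grip_width: 0.0519
grasp_force: 0.0
```

Request:
servo_tool(series=[[[0, 0, 0, 0, 0, 0, 0.1], [0, 0, 0, 0, 0, 0, 0.1], [0, 0, 0, 0, 0, 0, 0.1], [0, 0, 0, 0, 0, 0, 0.1], [0, 0, 0, 0, 0, 0, 0.1], [0, 0, 0, 0, 0, 0, 0.1], [0, 0, 0, 0, 0, 0, 0.1]]], grip_force=25)

```text
time_s: 11.67
tool_pos: [0.5808, 0.3992, 0.0441]
tool_rot: [180.0, -0.0, 100.6]
force: [-0.1, -0.7, 0.9]
grip_width: 0.0178
grasp_force: 25.0
```

Run:
```python
from h import *
o=get_obs();print(o['tool_pos'],o['tool_rot'],o['force'],o['qpos'].round())
go([*o['tool_pos'][:2],.2],[.55,.2,.2],[*T2W(0,-.05),.2],yaw=93.5)
```

```text
[0.58076348 0.39916637 0.04406463] [ 1.79972430e+02 -4.23906849e-04  1.00562324e+02] [-0.0641916  -0.6796719   0.86404893] [ -1.  44. -54.  84.  37.  71. -49.]
-> [0.5808 0.3992 0.2   ] u [ 0.000e+00  3.000e-04 -5.198e-01] [ 0.0002 -0.      0.0392]
-> [0.55 0.2  0.2 ] u [-0.6338 -0.2223 -0.5199] [ 0.0002 -0.      0.0392]
-> [ 0.5561 -0.0152  0.2   ] u [-1.3427 -0.3339 -0.52  ] [ 0.0002 -0.      0.0392]
```

Request:
servo_tool(series=[[[0, 0, -0.06, 0, 0, 0, 0.1], [0, 0, -0.18, 0, 0, 0, 0.1], [0, 0, -0.3, 0, 0, 0, 0.1], [0, 0, -0.42, 0, 0, 0, 0.1], [0, 0, -0.52, 0, 0, 0, 0.1], [0, 0, -0.52, 0, 0, 0, 0.1]]])

```text
time_s: 12.17
tool_pos: [0.5822, 0.4019, 0.2074]
tool_rot: [179.5, -0.3, 100.6]
force: [1.0, 0.4, 0.3]
grip_width: 0.018
grasp_force: 25.0
```

Run:
```python
from h import *
o=get_obs();print(o['tool_pos'],o['force'],o['grip_width'])
c=cam('wrist');cv2.imwrite('pics/w5.png',c['im']);pads(c)
go([.55,.2,.2],yaw=93.5)
```

```text
[0.58222595 0.40190639 0.20739867] [0.95329426 0.43742103 0.3471331 ] 0.017995368876833773
px [127, 325, 14, 35, 309] sole None fin [0.4229 0.2587 0.0749]
-> [0.55 0.2  0.2 ] u [-0.6391 -0.2262  0.0098] [ 0.0018 -0.0011  0.0393]
```

View pics/w5.png

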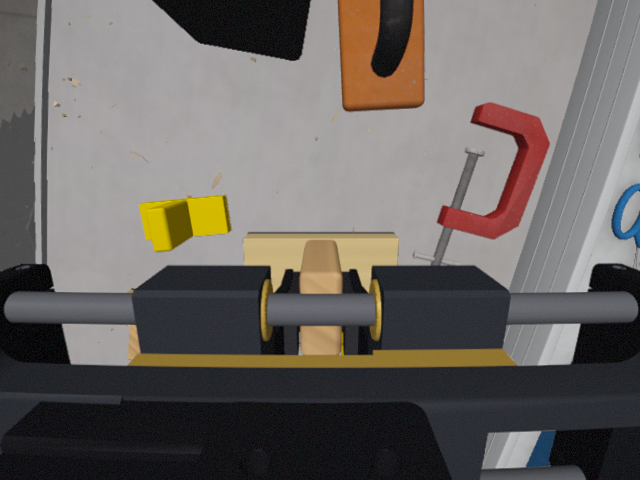

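Request:
servo_tool(series=[[[-0.64, -0.226, 0, 0, 0, 0.039, 0.1], [-0.64, -0.226, 0, 0, 0, 0.039, 0.1], [-0.64, -0.226, 0, 0, 0, 0.039, 0.1], [-0.64, -0.226, 0, 0, 0, 0.039, 0.1], [-0.64, -0.226, 0, 0, 0, 0.039, 0.1], [-0.64, -0.226, 0, 0, 0, 0.039, 0.1], [-0.64, -0.226, 0, 0, 0, 0.039, 0.1]]])

```text
time_s: 12.8
tool_pos: [0.5495, 0.1929, 0.1979]
tool_rot: [-179.9, 0.2, 93.1]
force: [-0.5, 0.5, -1.1]
grip_width: 0.0178
grasp_force: 25.0
```

Run:
```python
from h import *
o=get_obs();print(o['tool_pos'],o['tool_rot'],o['force'],o['grip_width'])
go([*T2W(0,-.058),.2],[*T2W(0,-.058),.072],yaw=93.5)
```

```text
[0.54950518 0.19293832 0.19793753] [-1.79875529e+02  1.62429613e-01  9.31191659e+01] [-0.49530179  0.47083482 -1.08688588] 0.01783203598048577
-> [ 0.5565 -0.0232  0.2   ] u [-0.7207 -0.0158 -0.0048] [-0.0007  0.0009 -0.0021]
-> [ 0.5565 -0.0232  0.072 ] u [-0.7194 -0.0149  0.4219] [-0.0007  0.0009 -0.0021]
```

Request:
servo_tool(series=[[[-0.72, -0.015, 0, 0, 0, -0.002, 0.1], [-0.72, -0.015, 0, 0, 0, -0.002, 0.1], [-0.72, -0.015, 0, 0, 0, -0.002, 0.1], [-0.72, -0.015, 0, 0, 0, -0.002, 0.1], [-0.72, -0.015, 0, 0, 0, -0.002, 0.1], [-0.72, -0.015, 0, 0, 0, -0.002, 0.1], [-0.72, -0.015, 0, 0, 0, -0.002, 0.1], [-0.72, -0.015, 0, 0, 0, -0.002, 0.1]]])

```text
time_s: 13.47
tool_pos: [0.5579, -0.0166, 0.199]
tool_rot: [-180.0, -0.1, 93.9]
force: [-0.8, 0.5, -0.8]
grip_width: 0.0178
grasp_force: 25.0
```

Run:
```python
from h import *
o=get_obs();print(o['tool_pos'],o['tool_rot'],o['force'],o['grip_width'])
go([*T2W(0,-.058),.2],[*T2W(0,-.058),.072],yaw=93.5)
c=cam('wrist');cv2.imwrite('pics/w6.png',c['im']);Q=cloud(c)
for x0 in(.49,.61):
      m=(abs(Q[...,1]-.03)<.09)&(Q[...,2]>.09)&(Q[...,2]<.11)&(abs(Q[...,0]-x0)<.03);q=Q[m]
      if len(q):print(x0,len(q),np.percentile(q,[10,50,90],axis=0).round(4).tolist())
```

```text
[ 0.55789662 -0.01658506  0.19903734] [-1.79951975e+02 -1.13387454e-01  9.39450063e+01] [-0.7693871   0.54305945 -0.82164499] 0.01782757966175546
-> [ 0.5565 -0.0232  0.2   ] u [-0.0217 -0.006  -0.0032] [-0.0003 -0.0006  0.0025]
-> [ 0.5565 -0.0232  0.072 ] u [-0.0225 -0.0057  0.4234] [-0.0003 -0.0006  0.0025]
0.49 468 [[0.4906, 0.0206, 0.0938], [0.4946, 0.0317, 0.1009], [0.4969, 0.0419, 0.1022]]
0.61 475 [[0.6068, 0.0279, 0.0949], [0.6095, 0.0386, 0.101], [0.6134, 0.0492, 0.1023]]
```

View pics/w6.png

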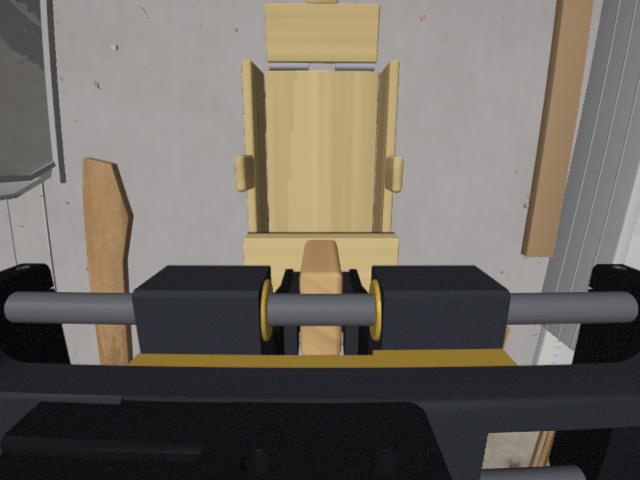

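Request:
servo_tool(series=[[[-0.022, -0.007, 0.05, 0, 0, 0.002, 0.1], [-0.022, -0.007, 0.1, 0, 0, 0.002, 0.1], [-0.022, -0.007, 0.16, 0, 0, 0.002, 0.1], [-0.022, -0.007, 0.22, 0, 0, 0.002, 0.1], [-0.022, -0.007, 0.28, 0, 0, 0.002, 0.1], [-0.022, -0.007, 0.33, 0, 0, 0.002, 0.1], [-0.022, -0.007, 0.37, 0, 0, 0.002, 0.1], [-0.022, -0.007, 0.4, 0, 0, 0.002, 0.1], [-0.022, -0.007, 0.415, 0, 0, 0.002, 0.1], [-0.022, -0.007, 0.423, 0, 0, 0.002, 0.1], [-0.022, -0.007, 0.423, 0, 0, 0.002, 0.1], [-0.022, -0.007, 0.423, 0, 0, 0.002, 0.1]]])

```text
time_s: 14.52
tool_pos: [0.557, -0.0246, 0.0734]
tool_rot: [179.9, 0.0, 93.5]
force: [-0.4, 0.0, -1.6]
grip_width: 0.0181
grasp_force: 25.0
```

Run:
```python
from h import *
o=get_obs();print(o['tool_pos'],o['tool_rot'],o['force'],o['wrist_torque'],o['grip_width'])
go([*T2W(0,-.069),.071],yaw=93.5)
```

```text
[ 0.55695855 -0.02459257  0.07343886] [1.79939483e+02 1.00478232e-02 9.35484399e+01] [-0.40579247  0.02364794 -1.56408198] [ 0.0012965  -0.06903973  0.00454151] 0.01808489706822981
-> [ 0.5572 -0.0342  0.071 ] u [-0.0319 -0.0011  0.0081] [0.0003 0.0001 0.0003]
```

Request:
servo_tool(series=[[[0, 0, 0.006, 0, 0, 0, 0.1], [0, 0, 0.01, 0, 0, 0, 0.1], [-0.01, 0, 0.01, 0, 0, 0, 0.1], [-0.02, 0, 0.01, 0, 0, 0, 0.1], [-0.03, 0, 0.01, 0, 0, 0, 0.1], [-0.036, 0, 0.01, 0, 0, 0, 0.1], [-0.042, 0, 0.01, 0, 0, 0, 0.1], [-0.042, 0, 0.01, 0, 0, 0, 0.1]]])

```text
time_s: 15.18
tool_pos: [0.5571, -0.0333, 0.0702]
tool_rot: [180.0, -0.3, 93.7]
force: [-0.7, 7.7, -0.1]
grip_width: 0.0177
grasp_force: 25.0
```

Request:
servo_tool(series=[[[0, 0, 0.004, 0, 0, 0, 0.1], [0, 0, 0.004, 0, 0, 0, 0.1], [0, 0, 0.004, 0, 0, 0, 0.45], [0, 0, 0.004, 0, 0, 0, 0.45], [0, 0, 0.004, 0, 0, 0, 0.45], [0, 0, 0.004, 0, 0, 0, 0.45], [0, 0, -0.1, 0, 0, 0, 0.45], [0, 0, -0.2, 0, 0, 0, 0.45], [0, 0, -0.3, 0, 0, 0, 0.45], [0, 0, -0.42, 0, 0, 0, 0.45], [0, 0, -0.55, 0, 0, 0, 0.45], [0, 0, -0.55, 0, 0, 0, 0.45]]])

```text
time_s: 16.18
tool_pos: [0.5612, -0.037, 0.2422]
tool_rot: [179.4, 0.2, 93.5]
force: [1.5, 1.4, 0.1]
grip_width: 0.0391
grasp_force: 0.0
```

Run:
```python
from h import *
o=get_obs();print(o['time_s'],o['tool_pos'],o['force'])
c=cam('top');cv2.imwrite('pics/t7.png',c['im']);pads(c);pads(c,.042,box=(.45,.66,-.08,.14))
go([.427,.2,.23],[.427,.259,.23],yaw=87.9)
```

```text
16.1833 [ 0.56117236 -0.03701098  0.24218037] [1.54412106 1.41170056 0.09314159]
px [106, 0, 64, 24, 521] sole None fin [1.1101 0.4474 0.0755]
px [291, 0, 46, 15, 440] sole None fin [1.1073 0.0505 0.0753]
px [244, 7, 43, 10, 303] sole None fin [1.0999 0.1589 0.0754]
px [168, 8, 73, 15, 639] sole None fin [1.1022 0.2917 0.0754]
px [236, 140, 119, 21, 1499] sole (array([0.7896, 0.1005], dtype=float32), np.float32(92.9), np.float32(0.279), np.float32(0.0318)) fin None
px [467, 170, 106, 67, 2855] sole (array([ 0.643 , -0.4205], dtype=float32), np.float32(96.0), np.float32(0.2632), np.float32(0.1424)) fin None
px [436, 180, 27, 36, 723] sole None fin None
px [282, 218, 67, 61, 3344] sole (array([0.5529, 0.0549], dtype=float32), np.float32(93.6), np.float32(0.1328), np.float32(0.1041)) fin [0.6034 0.0698 0.0721]
px [601, 223, 39, 48, 1001] sole (array([ 0.5125, -0.6157], dtype=float32), np.float32(40.5), np.float32(0.0516), np.float32(0.0046)) fin None
px [248, 231, 36, 45, 1080] sole None fin None
px [581, 271, 59, 21, 617] sole None fin None
px [212, 287, 25, 41, 722] sole (array([0.4284, 0.2607], dtype=float32), np.float32(178.0), np.float32(0.0895), np.float32(0.0406)) fin [0.4292 0.2585 0.0753]
px [329, 338, 51, 22, 924] sole (array([ 0.3308, -0.0251], dtype=float32), np.float32(88.2), np.float32(0.1114), np.float32(0.0467)) fin None
px [90, 467, 66, 13, 440] sole (array([0.0574, 0.4897], dtype=float32), np.float32(99.1), np.float32(0.1485), np.float32(0.0254)) fin None
px [282, 217, 62, 12, 421] sole (array([0.6051, 0.058 ], dtype=float32), np.float32(93.6), np.float32(0.1299), np.float32(0.0015)) fin [0.6104 0.0408 0.1013]
-> [0.427 0.2   0.23 ] u [ 0.817  -0.3936  0.0247] [0.0023 0.0006 0.0311]
-> [0.427 0.259 0.23 ] u [ 1.0133 -0.3816  0.0244] [0.0023 0.0006 0.0311]
```

Request:
servo_tool(series=[[[0.8, -0.39, 0.02, 0, 0, 0.031, 0.6], [0.8, -0.39, 0.02, 0, 0, 0.031, 0.6], [0.8, -0.39, 0.02, 0, 0, 0.031, 0.6], [0.8, -0.39, 0.02, 0, 0, 0.031, 0.6], [0.8, -0.39, 0.02, 0, 0, 0.031, 0.6], [0.8, -0.39, 0.02, 0, 0, 0.031, 0.6], [0.8, -0.39, 0.02, 0, 0, 0.031, 0.6], [0.8, -0.39, 0.02, 0, 0, 0.031, 0.6], [0.8, -0.39, 0.02, 0, 0, 0.031, 0.6]]])

```text
time_s: 16.98
tool_pos: [0.4252, 0.1947, 0.2282]
tool_rot: [180.0, 0.1, 88.0]
force: [0.3, -0.2, 0.1]
grip_width: 0.0518
grasp_force: 0.0
```

Run:
```python
from h import *
o=get_obs();print(o['time_s'],o['tool_pos'],o['tool_rot'],o['force'],o['qpos'].round())
c=cam('wrist');pads(c)
c=cam('top');pads(c,.042,box=(.47,.64,-.08,.14))
cv2.imwrite('pics/t8.png',cv2.resize(c['im'][170:330,140:390],None,fx=3.2,fy=3.2,interpolation=cv2.INTER_CUBIC))
go([.427,.259,.12],[.427,.259,.042],yaw=87.9)
```

```text
16.9833 [0.42515884 0.19467168 0.22821892] [1.79983447e+02 1.39209669e-01 8.80450592e+01] [ 0.25953095 -0.20173102  0.1432097 ] [ 53.  -8. -74. 105.  -7.  77. -21.]
px [278, 132, 85, 46, 3333] sole (array([0.426 , 0.2582], dtype=float32), np.float32(178.1), np.float32(0.0902), np.float32(0.0396)) fin [0.426  0.2597 0.0748]
px [609, 165, 31, 103, 2296] sole (array([0.7841, 0.1779], dtype=float32), np.float32(93.5), np.float32(0.1229), np.float32(0.0322)) fin None
px [386, 202, 93, 91, 4744] sole (array([0.5314, 0.1227], dtype=float32), np.float32(5.0), np.float32(0.0445), np.float32(0.0013)) fin None
px [282, 215, 91, 65, 1951] sole (array([0.5493, 0.0333], dtype=float32), np.float32(93.6), np.float32(0.1734), np.float32(0.1159)) fin [ 0.5657 -0.0194  0.1012]
-> [0.427 0.259 0.12 ] u [ 0.2195 -0.0052  0.3614] [-0.0002  0.0001 -0.0004]
-> [0.427 0.259 0.042] u [ 0.2196 -0.0051  0.6214] [-0.0002  0.0001 -0.0004]
```

View pics/t8.png

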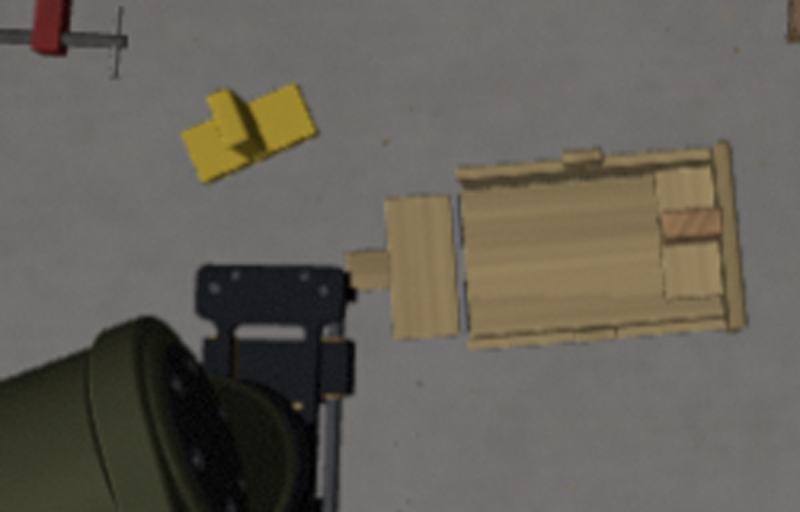

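Run:
```python
from h import *
c=dict(np.load('top0.npz'));f=lambda q:np.array(q)/3.2+[140,170]
w=onplane(c,f([(656,172),(712,168),(720,296),(668,299)]),.042);print(w.round(4).tolist(),rect(w))
w=onplane(c,f([(458,168),(712,148),(470,347),(725,328)]),.072);print('panel outer tops',w.round(4).tolist())
w=onplane(c,f([(720,142),(746,328),(732,142)]),.072);print('board',w.round(4).tolist())
```

```text
[[0.6077, -0.0112, 0.042], [0.6096, -0.0503, 0.042], [0.5202, -0.0532, 0.042], [0.5189, -0.0172, 0.042]] (array([ 0.564, -0.033], dtype=float32), np.float32(2.8), np.float32(0.0895), np.float32(0.0392))
panel outer tops [[0.609, 0.1239, 0.072], [0.6188, -0.0487, 0.072], [0.4876, 0.1172, 0.072], [0.4966, -0.0538, 0.072]]
board [[0.6228, -0.0543, 0.072], [0.4963, -0.0679, 0.072], [0.6226, -0.0624, 0.072]]
```

Request:
servo_tool(series=[[[0.1, -0.003, 0.1, 0, 0, 0, 0.6], [0.22, -0.003, 0.2, 0, 0, 0, 0.6], [0.22, -0.003, 0.28, 0, 0, 0, 0.6], [0.22, -0.003, 0.36, 0, 0, 0, 0.6], [0.22, -0.003, 0.43, 0, 0, 0, 0.6], [0.22, -0.003, 0.5, 0, 0, 0, 0.6], [0.22, -0.003, 0.56, 0, 0, 0, 0.6], [0.22, -0.003, 0.6, 0, 0, 0, 0.6], [0.22, -0.003, 0.62, 0, 0, 0, 0.6], [0.22, -0.003, 0.62, 0, 0, 0, 0.6], [0.22, -0.003, 0.62, 0, 0, 0, 0.6]]])

```text
time_s: 18.0
tool_pos: [0.4275, 0.2609, 0.043]
tool_rot: [-180.0, -0.0, 87.9]
force: [-0.1, 0.4, 1.3]
grip_width: 0.0524
grasp_force: 0.0
```

Request:
servo_tool(series=[[[0, 0, 0, 0, 0, 0, 0.1], [0, 0, 0, 0, 0, 0, 0.1], [0, 0, 0, 0, 0, 0, 0.1], [0, 0, 0, 0, 0, 0, 0.1], [0, 0, 0, 0, 0, 0, 0.1], [0, 0, 0, 0, 0, 0, 0.1], [0, 0, 0, 0, 0, 0, 0.1]]])

```text
time_s: 18.58
tool_pos: [0.4271, 0.261, 0.043]
tool_rot: [180.0, 0.0, 88.0]
force: [-0.4, 0.3, 2.0]
grip_width: 0.0178
grasp_force: 25.0
```

Request:
servo_tool(series=[[[0, 0, -0.06, 0, 0, 0, 0.1], [0, 0, -0.18, 0, 0, 0, 0.1], [0, 0, -0.3, 0, 0, 0, 0.1], [0, 0, -0.42, 0, 0, 0, 0.1], [0, 0, -0.52, 0, 0, 0, 0.1], [0, 0, -0.54, 0, 0, 0, 0.1], [0, 0, -0.54, 0, 0, 0, 0.1]]])

```text
time_s: 19.17
tool_pos: [0.4283, 0.2616, 0.2067]
tool_rot: [179.7, -0.0, 87.9]
force: [0.3, -0.1, -1.2]
grip_width: 0.018
grasp_force: 25.0
```

Run:
```python
from h import *
o=get_obs();print(o['time_s'],o['tool_pos'],o['tool_rot'],o['force'],o['grip_width'],o['qpos'].round())
go([*T2W(0.001,-.016),.2],yaw=93.5)
```

```text
19.1667 [0.42825749 0.26159078 0.20667197] [ 1.79742715e+02 -2.08692115e-03  8.79290949e+01] [ 0.28004311 -0.08406995 -1.22484274] 0.017960961711985125 [ 37.   9. -76. 103.   9.  75. -43.]
-> [0.555  0.0188 0.2   ] u [-0.7935  0.4513  0.0242] [ 0.0014  0.0001 -0.0309]
```

Request:
servo_tool(series=[[[-0.79, 0.45, 0.0, 0, 0, -0.031, 0.1], [-0.79, 0.45, 0.0, 0, 0, -0.031, 0.1], [-0.79, 0.45, 0.0, 0, 0, -0.031, 0.1], [-0.79, 0.45, 0.0, 0, 0, -0.031, 0.1], [-0.79, 0.45, 0.0, 0, 0, -0.031, 0.1], [-0.79, 0.45, 0.0, 0, 0, -0.031, 0.1], [-0.79, 0.45, 0.0, 0, 0, -0.031, 0.1], [-0.79, 0.45, 0.0, 0, 0, -0.031, 0.1], [-0.79, 0.45, 0.0, 0, 0, -0.031, 0.1], [-0.79, 0.45, 0.0, 0, 0, -0.031, 0.1]]])

```text
time_s: 20.0
tool_pos: [0.5522, 0.0207, 0.2031]
tool_rot: [-179.8, -0.1, 93.6]
force: [0.0, 0.9, -1.0]
grip_width: 0.0181
grasp_force: 25.0
```

Run:
```python
from h import *
o=get_obs();print(o['time_s'],o['tool_pos'],o['tool_rot'],o['force'],o['grip_width'],o['qpos'].round())
go([*T2W(0.001,-.016),.072],yaw=93.5)
```

```text
20.0 [0.55218287 0.02074841 0.20313186] [-1.79829749e+02 -9.17563826e-02  9.36401702e+01] [ 0.01301667  0.89240937 -1.04831825] 0.01814888574013857 [ 52.  18. -67.  97.  17.  77. -14.]
-> [0.555  0.0188 0.072 ] u [-0.0078  0.0102  0.4371] [-0.0009 -0.0005  0.0008]
```

Request:
servo_tool(series=[[[-0.006, 0.01, 0.05, 0, 0, 0, 0.1], [-0.006, 0.01, 0.11, 0, 0, 0, 0.1], [-0.006, 0.01, 0.17, 0, 0, 0, 0.1], [-0.006, 0.01, 0.23, 0, 0, 0, 0.1], [-0.006, 0.01, 0.29, 0, 0, 0, 0.1], [-0.006, 0.01, 0.34, 0, 0, 0, 0.1], [-0.006, 0.01, 0.38, 0, 0, 0, 0.1], [-0.006, 0.01, 0.41, 0, 0, 0, 0.1], [-0.006, 0.01, 0.425, 0, 0, 0, 0.1], [-0.006, 0.01, 0.435, 0, 0, 0, 0.1], [-0.006, 0.01, 0.435, 0, 0, 0, 0.1], [-0.006, 0.01, 0.435, 0, 0, 0, 0.1]]])

```text
time_s: 21.0
tool_pos: [0.5571, 0.0179, 0.0749]
tool_rot: [179.9, 0.0, 93.5]
force: [0.2, -0.1, -0.6]
grip_width: 0.0178
grasp_force: 25.0
```

Request:
servo_tool(series=[[[0, 0, 0.004, 0, 0, 0, 0.1], [0, 0, 0.006, 0, 0, 0, 0.1], [-0.01, 0, 0.006, 0, 0, 0, 0.1], [-0.02, 0, 0.006, 0, 0, 0, 0.1], [-0.028, 0, 0.006, 0, 0, 0, 0.1], [-0.034, 0, 0.006, 0, 0, 0, 0.1], [-0.038, 0, 0.006, 0, 0, 0, 0.1], [-0.042, 0, 0.006, 0, 0, 0, 0.1], [-0.042, 0, 0.006, 0, 0, 0, 0.1]]])

```text
time_s: 21.75
tool_pos: [0.5572, 0.008, 0.0728]
tool_rot: [180.0, -0.2, 93.6]
force: [-1.3, 5.9, -0.3]
grip_width: 0.0177
grasp_force: 25.0
```

Run:
```python
from h import *
o=get_obs();print(o['time_s'],o['tool_pos'],o['tool_rot'],o['force'],o['wrist_torque'],T2W(0,-.029))
```

```text
21.75 [0.55721876 0.00800222 0.07282884] [179.97841404  -0.20745098  93.6383311 ] [-1.29711595  5.94658472 -0.33143338] [ 1.25012331  0.12430208 -0.02752794] [0.55477041 0.00575409]
```

Request:
servo_tool(series=[[[0, 0, 0.005, 0, 0, 0, 0.1], [-0.004, 0, 0.01, 0, 0, 0, 0.1], [-0.006, 0, 0.012, 0, 0, 0, 0.1], [-0.006, 0, 0.012, 0, 0, 0, 0.1]]])

```text
time_s: 22.08
tool_pos: [0.5577, 0.0081, 0.0699]
tool_rot: [179.9, -0.3, 93.7]
force: [-1.1, 7.7, 2.9]
grip_width: 0.018
grasp_force: 25.0
```

Request:
servo_tool(series=[[[0, 0, 0, 0, 0, 0, 0.45], [0, 0, 0, 0, 0, 0, 0.45], [0, 0, 0, 0, 0, 0, 0.45], [0, 0, 0, 0, 0, 0, 0.45], [0, 0, -0.1, 0, 0, 0, 0.45], [0, 0, -0.2, 0, 0, 0, 0.45], [0, 0, -0.3, 0, 0, 0, 0.45], [0, 0, -0.42, 0, 0, 0, 0.45], [0, 0, -0.55, 0, 0, 0, 0.45], [0, 0, -0.55, 0, 0, 0, 0.45]]])

```text
time_s: 22.92
tool_pos: [0.5614, 0.0039, 0.2412]
tool_rot: [179.4, 0.1, 93.5]
force: [1.7, 0.3, 0.3]
grip_width: 0.0389
grasp_force: 0.0
```

Run:
```python
from h import *
o=get_obs();print(o['time_s'],o['tool_pos'],o['tool_rot'],o['force'])
go([*T2W(0,.2)+[-.0,0],.25],yaw=93.5)
```

```text
22.9167 [0.56137324 0.00390409 0.24123095] [1.79370094e+02 1.17648031e-01 9.35010363e+01] [1.65420472 0.2870032  0.31065446]
-> [0.5408 0.2343 0.25  ] u [ 0.7708 -0.0212 -0.031 ] [0.0035 0.0007 0.    ]
```

Request:
servo_tool(series=[[[-0.6, 0, -0.2, 0, 0, 0, 0.5], [-0.6, 0, -0.2, 0, 0, 0, 0.5], [-0.6, 0, -0.2, 0, 0, 0, 0.5], [-0.6, 0, -0.2, 0, 0, 0, 0.5], [-0.6, 0, -0.2, 0, 0, 0, 0.5], [-0.6, 0, -0.2, 0, 0, 0, 0.5], [-0.6, 0, -0.2, 0, 0, 0, 0.5]]])

```text
time_s: 23.5
tool_pos: [0.5685, -0.1787, 0.2936]
tool_rot: [180.0, -0.0, 93.3]
force: [-0.8, 1.0, -0.6]
grip_width: 0.0435
grasp_force: 0.0
```

Run:
```python
from h import *
o=get_obs();print(o['time_s'],o['tool_pos'],o['tool_rot'],o['force'])
c=cam('wrist');cv2.imwrite('pics/w9.png',c['im']);np.savez('w9.npz',**c);pads(c,.042,box=(.5,.61,-.08,.12))
P=cloud(c)
for x0 in(.49,.61):
      m=(abs(P[...,1]-.03)<.09)&(P[...,2]>.09)&(P[...,2]<.11)&(abs(P[...,0]-x0)<.03);q=P[m]
      if len(q):print(x0,len(q),np.percentile(q,[10,50,90],axis=0).round(4).tolist())
```

```text
23.5 [ 0.56849365 -0.17868051  0.29361469] [ 1.79994108e+02 -2.74735206e-02  9.32914002e+01] [-0.82999745  1.01257487 -0.60250367]
px [263, 0, 117, 114, 9011] sole (array([ 0.5527, -0.0085], dtype=float32), np.float32(93.6), np.float32(0.1173), np.float32(0.1131)) fin [ 0.5606 -0.0123  0.1007]
0.49 113 [[0.4913, 0.0173, 0.0922], [0.4951, 0.0196, 0.0998], [0.4975, 0.0231, 0.1022]]
0.61 108 [[0.6077, 0.0246, 0.0917], [0.6108, 0.0265, 0.099], [0.6145, 0.0298, 0.102]]
```

View pics/w9.png

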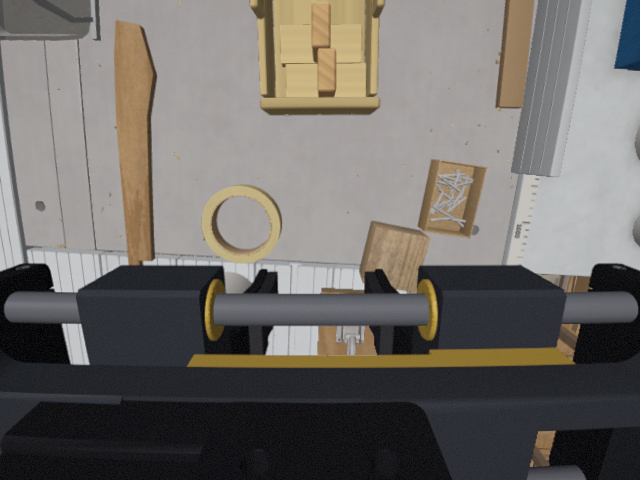

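Run:
```python
from h import *
a=np.radians(TY);M=np.array([[np.cos(a),np.sin(a)],[-np.sin(a),np.cos(a)]])
for n in('top','side','w9'):
  c=cam(n) if n!='w9' else dict(np.load('w9.npz'))
  if n=='top': cv2.imwrite('pics/t10.png',cv2.resize(c['im'][190:300,270:400],None,fx=5,fy=5,interpolation=cv2.INTER_CUBIC));np.savez('t10.npz',**c)
  P=cloud(c);m=(abs(P[...,2]-.1005)<.006)&(abs(P[...,0]-.556)<.03)&(abs(P[...,1]-.0)<.09);q=(P[m][:,:2]-TC)@M.T
  if len(q)<20: continue
  for s,lab in((q[q[:,1]<-.052],'A'),(q[(q[:,1]>-.046)],'B')):
    if len(s)>10: print(n,lab,len(s),np.percentile(s,[4,50,96],axis=0).round(4).tolist())
```

```text
top A 143 [[-0.0005, -0.0854], [0.0078, -0.0691], [0.0162, -0.0535]]
top B 162 [[-0.0056, -0.0445], [0.0024, -0.0262], [0.0109, -0.0086]]
side A 73 [[-0.0009, -0.087], [0.0084, -0.0696], [0.0161, -0.0527]]
side B 97 [[-0.006, -0.0433], [0.0019, -0.0235], [0.0104, -0.0066]]
w9 A 779 [[-0.0006, -0.0878], [0.0072, -0.0706], [0.0158, -0.0535]]
w9 B 832 [[-0.0068, -0.0446], [0.002, -0.0281], [0.011, -0.0114]]
```

View pics/t10.png

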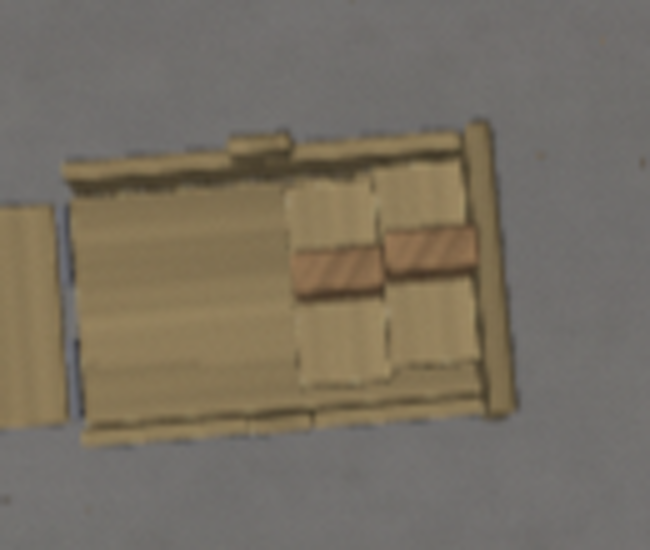

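Run:
```python
from h import *
a=np.radians(TY);M=np.array([[np.cos(a),np.sin(a)],[-np.sin(a),np.cos(a)]])
for n in('t10','w9'):
  c=dict(np.load(n+'.npz'))
  P=cloud(c);m=(abs(P[...,2]-.1005)<.006)&(abs(P[...,0]-.556)<.03)&(abs(P[...,1]-.0)<.09);q=(P[m][:,:2]-TC)@M.T
  for xs,lab in(((.012,.03),'A'),((-.02,-.002),'B')):
    s=q[(q[:,0]>xs[0])&(q[:,0]<xs[1])];print(n,lab,len(s),np.percentile(s[:,1],[1,50,99]).round(4))
# colour edges of fins in the top view
c=dict(np.load('t10.npz'));f=lambda p:np.array(p)/5+[270,190]
w=onplane(c,f([(384,229),(387,272),(475,227),(478,270),(292,254),(295,300),(381,247),(384,292)]),.101);print(((w[:,:2]-TC)@M.T).round(4).tolist())
o=get_obs();print(o['time_s'])
```

```text
t10 A 44 [-0.0857 -0.0675 -0.0486]
t10 B 41 [-0.0449 -0.0259 -0.008 ]
w9 A 176 [-0.0888 -0.0705 -0.0506]
w9 B 278 [-0.0494 -0.0298 -0.0102]
[[0.0173, -0.0485], [-0.0009, -0.0482], [0.0149, -0.0866], [-0.0033, -0.0862], [0.0099, -0.0091], [-0.0095, -0.0088], [0.0098, -0.0466], [-0.0092, -0.0462]]
23.65
```

Run:
```python
from h import *
go([.55,.09,.29],yaw=93.5)
```

```text
-> [0.55 0.09 0.29] u [ 0.8838 -0.005   0.0123] [-0.0002 -0.0001  0.001 ]
```

Request:
servo_tool(series=[[[0.88, 0, 0, 0, 0, 0, 0.5], [0.88, 0, 0, 0, 0, 0, 0.5], [0.88, 0, 0, 0, 0, 0, 0.5], [0.88, 0, 0, 0, 0, 0, 0.5], [0.88, 0, 0, 0, 0, 0, 0.5], [0.88, 0, 0, 0, 0, 0, 0.5], [0.88, 0, 0, 0, 0, 0, 0.5], [0.88, 0, 0, 0, 0, 0, 0.5], [0.88, 0, 0, 0, 0, 0, 0.5]]])

```text
time_s: 24.4
tool_pos: [0.5513, 0.0896, 0.2938]
tool_rot: [-180.0, 0.1, 93.8]
force: [1.2, -1.3, 0.7]
grip_width: 0.0431
grasp_force: 0.0
```

Run:
```python
from h import *
o=get_obs();print(o['time_s'],o['tool_pos'],o['tool_rot'],o['force'],o['qpos'].round())
c=cam('wrist');P=cloud(c)
m=(abs(P[...,2]-.034)<.008)&(P[...,1]>.182)&(P[...,1]<.23)&(abs(P[...,0]-.543)<.03);q=P[m]
print(len(q),np.percentile(q,[2,50,98],axis=0).round(4).tolist())
a=arc('end',a0=.13);print(a[0]);go([*a[0][:2],.12],a[0],yaw=93.5)
```

```text
24.4 [0.55134701 0.08961251 0.29382466] [-1.79998585e+02  8.34511032e-02  9.38499083e+01] [ 1.23515107 -1.28864867  0.721159  ] [ 46.  16. -70.  88.  15.  86. -20.]
507 [[0.5298, 0.1824, 0.0342], [0.5433, 0.1937, 0.0371], [0.5566, 0.2051, 0.0398]]
[np.float64(0.5430246140349093), np.float64(0.19779611884754647), np.float64(0.019204024125998333)]
-> [0.543  0.1978 0.12  ] u [ 0.3696 -0.006   0.5782] [-0.0001  0.0005  0.0008]
-> [0.543  0.1978 0.0192] u [ 0.3701 -0.0059  0.9142] [-0.0001  0.0005  0.0008]
```

Request:
servo_tool(series=[[[0.2, -0.005, 0.1, 0, 0, 0.001, 0.5], [0.37, -0.005, 0.22, 0, 0, 0.001, 0.5], [0.37, -0.005, 0.34, 0, 0, 0.001, 0.5], [0.37, -0.005, 0.46, 0, 0, 0.001, 0.5], [0.37, -0.005, 0.56, 0, 0, 0.001, 0.5], [0.37, -0.005, 0.66, 0, 0, 0.001, 0.5], [0.37, -0.005, 0.74, 0, 0, 0.001, 0.5], [0.37, -0.005, 0.81, 0, 0, 0.001, 0.5], [0.37, -0.005, 0.86, 0, 0, 0.001, 0.5], [0.37, -0.005, 0.9, 0, 0, 0.001, 0.5], [0.37, -0.005, 0.905, 0, 0, 0.001, 0.5], [0.37, -0.005, 0.905, 0, 0, 0.001, 0.5]]])

```text
time_s: 25.45
tool_pos: [0.5442, 0.1974, 0.0223]
tool_rot: [-180.0, 0.0, 93.3]
force: [0.2, 0.1, 0.7]
grip_width: 0.0434
grasp_force: 0.0
```

Request:
servo_tool(series=[[[0, 0, 0, 0, 0, 0, 0.5], [0, 0, 0, 0, 0, 0, 0.2], [0, 0, 0, 0, 0, 0, 0.2], [0, 0, 0, 0, 0, 0, 0.2], [0, 0, 0, 0, 0, 0, 0.2], [0, 0, 0, 0, 0, 0, 0.2], [0, 0, 0, 0, 0, 0, 0.2]]], grip_force=20)

```text
time_s: 26.03
tool_pos: [0.5442, 0.1981, 0.023]
tool_rot: [180.0, 0.0, 93.4]
force: [-0.5, -0.7, 4.5]
grip_width: 0.0277
grasp_force: 20.0
```

Run:
```python
from h import *
o=get_obs();print(o['tool_pos'],o['tool_rot'],o['force'],o['grip_width'],o['grasp_force'])
c=cam('top');P=cloud(c);a=np.radians(TY);M=np.array([[np.cos(a),np.sin(a)],[-np.sin(a),np.cos(a)]])
m=(abs(P[...,2]-.1005)<.006)&(abs(P[...,0]-.556)<.03)&(abs(P[...,1]-.0)<.09);q=(P[m][:,:2]-TC)@M.T
if len(q):print(len(q),np.percentile(q,[2,50,98],axis=0).round(4).tolist())
go(*arc('end',n=11,a0=.25,a1=1.62))
```

```text
[0.54415689 0.19810597 0.02295251] [1.79965312e+02 9.42249507e-03 9.33763659e+01] [-0.49260554 -0.71043948  4.50209468] 0.027737743693916055 20.001702904701233
325 [[-0.006, -0.0851], [0.005, -0.046], [0.0161, -0.0087]]
-> [0.5431 0.1962 0.0276] u [-0.0063 -0.0038 -0.0156] [0. 0. 0.]
-> [0.5433 0.1932 0.0368] u [-0.0164 -0.0037 -0.0464] [0. 0. 0.]
-> [0.5436 0.1889 0.0455] u [-0.0307 -0.0037 -0.0755] [0. 0. 0.]
-> [0.5439 0.1835 0.0536] u [-0.0488 -0.0036 -0.1024] [0. 0. 0.]
-> [0.5443 0.177  0.0608] u [-0.0704 -0.0036 -0.1265] [0. 0. 0.]
-> [0.5447 0.1696 0.0671] u [-0.0951 -0.0035 -0.1475] [0. 0. 0.]
-> [0.5452 0.1614 0.0723] u [-0.1224 -0.0034 -0.1649] [0. 0. 0.]
-> [0.5458 0.1526 0.0764] u [-0.1518 -0.0034 -0.1784] [0. 0. 0.]
-> [0.5464 0.1433 0.0792] u [-0.1829 -0.0033 -0.1878] [0. 0. 0.]
-> [0.5469 0.1337 0.0807] u [-0.2149 -0.0032 -0.1928] [0. 0. 0.]
-> [0.5475 0.124  0.0809] u [-0.2472 -0.0032 -0.1934] [0. 0. 0.]
```

Request:
servo_tool(series=[[[-0.005, 0, -0.016, 0, 0, 0, 0.2], [-0.015, 0, -0.046, 0, 0, 0, 0.2], [-0.03, 0, -0.076, 0, 0, 0, 0.2], [-0.048, 0, -0.102, 0, 0, 0, 0.2], [-0.07, 0, -0.127, 0, 0, 0, 0.2], [-0.095, 0, -0.148, 0, 0, 0, 0.2], [-0.122, 0, -0.165, 0, 0, 0, 0.2], [-0.152, 0, -0.178, 0, 0, 0, 0.2], [-0.183, 0, -0.188, 0, 0, 0, 0.2], [-0.215, 0, -0.193, 0, 0, 0, 0.2], [-0.247, 0, -0.194, 0, 0, 0, 0.2], [-0.255, 0, -0.194, 0, 0, 0, 0.2]]])

```text
time_s: 27.08
tool_pos: [0.5489, 0.1224, 0.0831]
tool_rot: [179.9, -0.1, 93.3]
force: [-0.4, 6.2, 4.6]
grip_width: 0.0276
grasp_force: 20.0
```

Request:
servo_tool(series=[[[-0.004, 0, 0, 0, 0, 0, 0.2], [-0.004, 0, 0, 0, 0, 0, 0.2], [0, 0, 0, 0, 0, 0, 0.5], [0, 0, 0, 0, 0, 0, 0.5], [0, 0, 0, 0, 0, 0, 0.5], [0, 0, 0, 0, 0, 0, 0.5], [0, 0, -0.1, 0, 0, 0, 0.5], [0, 0, -0.22, 0, 0, 0, 0.5], [0, 0, -0.36, 0, 0, 0, 0.5], [0, 0, -0.5, 0, 0, 0, 0.5], [0, 0, -0.7, 0, 0, 0, 0.5], [0, 0, -0.7, 0, 0, 0, 0.5]]])

```text
time_s: 28.08
tool_pos: [0.5497, 0.1222, 0.2958]
tool_rot: [179.7, 0.0, 93.4]
force: [0.5, 0.4, -0.1]
grip_width: 0.0433
grasp_force: 0.0
```

Request:
servo_tool(series=[[[-0.95, 0, 0, 0, 0, 0, 0.5], [-0.95, 0, 0, 0, 0, 0, 0.5], [-0.95, 0, 0, 0, 0, 0, 0.5], [-0.95, 0, 0, 0, 0, 0, 0.5], [-0.95, 0, 0, 0, 0, 0, 0.5], [-0.95, 0, 0, 0, 0, 0, 0.5], [-0.95, 0, 0, 0, 0, 0, 0.5], [-0.95, 0, 0, 0, 0, 0, 0.5], [-0.95, 0, 0, 0, 0, 0, 0.5], [-0.95, 0, 0, 0, 0, 0, 0.5]]])

```text
time_s: 28.92
tool_pos: [0.5648, -0.1623, 0.2904]
tool_rot: [-180.0, -0.1, 93.4]
force: [-0.2, 0.3, 0.5]
grip_width: 0.0434
grasp_force: 0.0
```

Run:
```python
from h import *
o=get_obs();print(o['time_s'],o['tool_pos'],o['tool_rot'],o['force'],o['grip_width'])
a=np.radians(TY);M=np.array([[np.cos(a),np.sin(a)],[-np.sin(a),np.cos(a)]])
for n in('top','wrist'):
  c=cam(n);P=cloud(c)
  if n=='top':cv2.imwrite('pics/t11.png',cv2.resize(c['im'][170:330,140:390],None,fx=3.2,fy=3.2,interpolation=cv2.INTER_CUBIC))
  w=(P[...,:2]-TC)@M.T;z=P[...,2]
  def pr(l,m):
    if m.sum()>5:print(n,l,m.sum(),np.percentile(w[m],[2,50,98],axis=0).round(4).tolist())
  t=abs(z-.1)<.008
  pr('fins',t&(abs(w[...,0])<.03)&(w[...,1]<.04)&(w[...,1]>-.1));pr('endtab',t&(abs(w[...,0])<.03)&(abs(w[...,1]-.093)<.03))
  pr('near',t&(abs(w[...,0]+.056)<.02)&(abs(w[...,1])<.03));pr('far',t&(abs(w[...,0]-.056)<.02)&(abs(w[...,1])<.03))
```

```text
28.9167 [ 0.56482887 -0.16225563  0.29037358] [-1.79954102e+02 -6.86710617e-02  9.33813967e+01] [-0.1642236   0.28048033  0.51141825] 0.043408876296297055
top fins 327 [[-0.0061, -0.085], [0.0047, -0.0461], [0.0163, -0.0087]]
top endtab 55 [[-0.0126, 0.0917], [0.0011, 0.0952], [0.0141, 0.0998]]
top near 49 [[-0.0636, -0.0109], [-0.0601, 0.0018], [-0.0563, 0.0142]]
top far 54 [[0.0546, -0.0101], [0.0578, 0.0028], [0.0624, 0.0153]]
wrist fins 1674 [[-0.0063, -0.088], [0.0049, -0.0482], [0.0156, -0.0118]]
wrist near 287 [[-0.0639, -0.0139], [-0.0593, -0.0028], [-0.0559, 0.0085]]
wrist far 280 [[0.0539, -0.0137], [0.0571, -0.0034], [0.0616, 0.0086]]
```

View pics/t11.png

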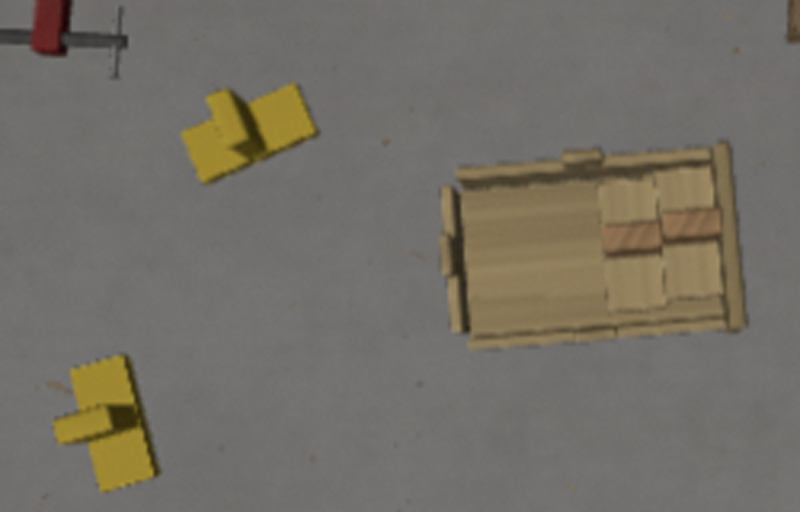

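```bash
python3 -c "
from h import *
print(env.sign_off())"
```

```text
the job is handed in; nothing more can be done
None
```

The job is handed in, with no verdict returned: all three panels measured upright within about 0.05 rad, and the two push pads I found stand in a tight row against the fixed end board, though a small floor area under the black machine box was never seen.

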